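# Close and latch the kitchen-class tub

## Robot

A 6-joint arm with a two-finger parallel gripper is mounted at the origin on the work surface. World frame = base frame: x ahead of the robot, y to its left, z up, the work surface at z = 0. Lengths are in m, angles in rad, forces in N, time in s.
With the tool pointing down it reaches from about 0.225 to 0.875 m from the base axis. Payload 3.4 kg.
Tool frame: the origin (TCP) lies between the finger pads; the fingertips stand 11 mm ahead of it and the grasp point (between the pads) lies 8 mm behind it; z points along the fingers, y is the direction in which the jaws open and shut (so a half turn about z gives the same grasp; the last joint's range is limited). The gripper opens to 85 mm and grips with 20 to 120 N. Pads are 22 mm wide; open, the fingers measure 114 mm over their backs; the gripper's body (76 mm by 85 mm) begins 54 mm behind the grasp point. The pads swing forward as they close: fully open they stand 13 mm farther back than shut.
Start: joints at [-1.358, 0.276, 1.505, -0, 1.361, -0.121], TCP at [0.188, -0.543, 0.209] pointing down, gripper open.
Joint ranges: [-2.89, 2.89], [-0.75, 2.08], [0.22, 2.7], [-1.18, 4.32], [0.11, 2.71], [-2.7, 2.7]. Speed limits (rad/s): [2.57, 2.57, 3.14, 3.14, 3.14, 3.14].

## Interface

Orientations are given as a unit quaternion [w, x, y, z].
In Python, from rig import manip gives the robot as it stands. The module is installed in compiled form; this text tells all that it offers.
- The arm moves only by the tool move_arm, never from a script. Its argument "series" is a list that holds one entry, the list of rows, each a list of 7 numbers: the shift along the world's x, y, z in m, then the turn, a rotation vector about the world's x, y, z in rad, then the finger opening in m, from 0 to 0.0854. A call has 1 to 20 rows; each row shifts and turns the commanded pose from where the row before left it; what a row does not reach is not made up. A row lasts 1/12 s, in which the tool goes at most 41.7 mm and 7.16 degrees, less where a joint would pass 70% of its speed; a pose out of reach is approached as far as the arm can. A call with a gripper value outside its range is refused whole. The fingers move at their own pace and stop on an object; "newtons" is the grip in N (left out, the last holds). Time passes only in rows, so rows that do not move let the fingers close. It gives the time, the measured TCP pose, the force and the opening at its end, in the units of the state.
- manip.get_state(): the state, without advancing time (a new reading comes with each control period).
- manip.get_image(name): name is "scene" or "top" or "wrist"; returns a dict with "color" (480x640x3 uint8, red, green, blue), "fx", "fy", "cx", "cy" (pixels), "R" (3x3) and "t" (3): a world point X has camera coordinates R X + t; the wrist camera has in their place "tool_from_camera" (4x4, takes a point from camera to tool coordinates, whose origin is the TCP and whose axes are the flange's). Camera axes: x right, y down, z forward; pixel columns grow to the right and rows downward; lengths in m; the calibration is good to about 2 mm. The wrist camera is an equidistant fisheye: a pixel r from the principal point sees the ray r / f radians off the axis. A picture is of the moment at which its call begins: read the wrist's pose just before it. There is no depth.
- manip.sign_off(): hands the job in, once; it reports no verdict.
The state is a dict: "clock": time; "qpos": joint angles; "qd": joint speeds; "effort": joint torques, N m; "position": TCP position; "ee_rot": TCP orientation; "contact_force": force on the tool from outside, world axes, zero at the start; "moment": the same for the moment, N m; "width": finger opening in m.
Only numpy, scipy, OpenCV 4.12 (cv2) and the standard library are available. Lean on these libraries where they do the work, as an engineer would, in place of code of your own. Each camera call takes 0.05 s, during which the arm holds its last target.

## Task

Pack up the green tub of baking things: swing the lamp's arm aside until its head is clear of the tub, then bring the white lid down, and only then tip the latch's wire loop over the keeper on the lid and press the orange lever fully down against the tub so that the lid is pulled tight. Leave the lamp clear of the tub, and leave everything else on the table where it stands.

Things in the scene. Friction and masses are not known exactly. Their poses are not given: they have to be found in the camera images.
- tub: Green open tub fixed to the table, 170 mm deep (its x) by 260 mm wide (its y), rim 112 mm high. Origin: centre of its underside; z up. The latch is in the middle of its front, the wall at x = -85 mm; the lid's hinge line runs along y at x = +90, z = 112 mm. The shut lid's top is 142 mm high, its front face at x = -90 mm.
- lid (a joint): White lid, 180 by 270 mm, 30 mm deep with its skirt, 0.3 kg. 0 = fully tight, positive = opening; starts leaning back past upright (1.65 to 1.85, stop 2.05). The stiff hinge holds it above about 1 rad; below about 0.6 it drops shut slowly. Shut but unlatched it rests on a springy seal at about 0.03 (5 mm up at the front); latched it reads about 0.006.
- lid_edge (a point): Middle of the lid's free front edge, on its outer (top) face, 180 mm from the hinge line. Seen with the lid open, this face looks away from the tub's front, to the tub's +x.
- keeper (a point): Where the bar's centre lies when hooked: seat of a dark steel hook, 26 mm wide, in the middle of the lid's front face, 20 mm below the lid's top. The notch is 7 mm wide, from the lid's face (3.5 mm behind this point) to a lip 4 mm thick in front, which stands 5 mm above the notch's floor. Axes as the tub's while the lid is shut (x front to back, z up).
- lever (a joint): Orange latch lever, 22 mm wide, 4 mm thick, 42 mm long from its pivot. 0 = fully down along the tub's front; positive swings its tip outward (tub's -x), then up; 1.57 = level. Starts raised at 2.15 to 2.30 (stop 2.35), stays where left (1 N at the tip). A few newtons at the tip pull the lid down; below dead centre, about 0.3, the loop's pull holds it down.
- lever_pivot (a point): Pivot axis of the lever, which runs along the tub's y; in the tub's frame it is at (-98, 0, 100) mm.
- lever_tip (a point): Middle of the lever's free end, on the face that is pressed (its upper face while raised, its outer face when down); 42.6 mm from the pivot.
- bail (a joint): Steel wire loop, 4 mm wire, 46 mm wide, 38 mm long, swinging freely on the lever 15 mm from its pivot. lever + bail = its lean from upright, positive towards the lid. Starts leaning outward 0.25 to 0.4 rad on a stop (-2.55). Pushed inward past upright it falls against the lid's face, above and behind the keeper's lip; pressing the lever then draws its bar into the notch.
- bail_bar (a point): Middle of the loop's straight top bar (42 mm long, along the tub's y, 4 mm thick), the part that goes behind the keeper's lip.
- lamp_head (a point): Centre of the white lamp head, a disc 90 mm across, 30 mm thick, its underside 210 mm up. It starts over the tub, in the way of lid and gripper, on a level arm (14 mm thick, 255 mm up) that turns about a fixed upright post beyond the tub's side, 315 mm from this point along its own +x. Turning counterclockwise (seen from above) takes it off over the tub's front, 1.5 rad free. Stays where left; 1.2 N.
- mug: Blue mug, 80 mm across, 85 mm high, loose, in front of the tub; leave alone. Origin under its centre.
- jar: Amber glass jar with white cap, 70 mm across, 90 mm high, loose, in front of the tub; leave alone. Origin under its centre.
- bowl: Black bowl, 120 mm across, 50 mm high, loose; leave alone. Origin under its centre.
- cucumber: Piece of cucumber, 100 mm long, on the white cutting board; leave alone. Origin under its centre.
- spatula: Spatula lying on the white cutting board; leave alone. Origin under its middle.
- tissues: Orange tissue box, 110 by 210 by 55 mm, loose, behind the tub; leave alone. Origin under its centre.

How it is judged:
On the way, in this order (a step that is already met when the one before it is completed fails the run):
1. the lamp's head has been swung clear of the tub ((x of lamp_head in the frame of tub below -0.14 m or x of lamp_head in the frame of tub above 0.14 m or y of lamp_head in the frame of tub below -0.18 m or y of lamp_head in the frame of tub above 0.18 m)), for 0.2 s.
2. the lid is down on its seal (value of joint lid below 0.045 rad), for 0.2 s.
3. the loop's bar lies over the keeper, behind its lip (x of bail_bar in the frame of keeper between -0.0045 and 0.006 m and z of bail_bar in the frame of keeper between -0.003 and 0.016 m), for 0.2 s.
4. the lever is down and the lid pulled tight (x of bail_bar in the frame of keeper between -0.0045 and 0.006 m and z of bail_bar in the frame of keeper between -0.003 and 0.003 m and value of joint lever below 0.12 rad and value of joint lid below 0.014 rad), for 0.2 s.
At the end, for the whole second after the job is handed in: Lamp head clear of the tub (no part over tub or lid); the loop's bar in the keeper's notch behind the lip (height within 3 mm); lever down to within 0.12 rad; lid pulled tight (under 0.014 rad, 2.5 mm at the front); lid and lever at rest (all of step 4 and (x of lamp_head in the frame of tub below -0.14 m or x of lamp_head in the frame of tub above 0.14 m or y of lamp_head in the frame of tub below -0.18 m or y of lamp_head in the frame of tub above 0.18 m) and velocity of joint lid between -0.05 and 0.05 rad/s and velocity of joint lever between -0.05 and 0.05 rad/s); the robot touches nothing.
It fails at once if a thing that is not part of the job is pushed more than 30 mm from its place (distance of any of mug, jar, bowl, cucumber, spatula, tissues from where it was at the start of the episode above 0.03 m).
It also fails if it takes over 70 s, if anything falls off the work surface, if the arm or the gripper's body presses on something with over 40 N, if the wrist force passes 120 N, or if a joint passes its speed limit or range.

## Working session

There is one attempt and no reset: what is moved stays moved. The work goes in short steps, Python scripts to look and compute and a tool call to move; the robot and the scene stay as the last step left them, time stands still between calls to the robot, and variables do not carry over. Pictures are saved under pics/ and viewed, and the job is handed in when it is done.

Besides the shell and the picture viewer there is one more tool, called after ">>>" as a command line: name --argument value ..., lists and objects as JSON in quotes. move_arm: Moves the arm, as the interface text tells. Its arguments: {"type":"object","properties":{"series":{"type":"array"},"newtons":{"type":"number"}},"required":["series"]}

```bash
mkdir -p pics; cat > h.py <<'E'
import numpy as np, cv2
from rig import manip
from scipy.spatial.transform import Rotation as Rn
def grab(n,name):
    d=manip.get_image(n); cv2.imwrite(f'pics/{name}.png',d['color'][:,:,::-1]); return d
def ray(d,u,v):
    R=np.array(d['R']);t=np.array(d['t']);c=-R.T@t
    r=R.T@np.array([(u-d['cx'])/d['fx'],(v-d['cy'])/d['fy'],1]);return c,r/np.linalg.norm(r)
def onz(d,u,v,z):
    c,r=ray(d,u,v);return c+r*(z-c[2])/r[2]
def proj(d,X):
    x=np.array(d['R'])@np.array(X)+np.array(d['t']);return np.array([d['fx']*x[0]/x[2]+d['cx'],d['fy']*x[1]/x[2]+d['cy']])
def tri(*cr):
    A=0;b=0
    for c,r in cr:
        P=np.eye(3)-np.outer(r,r);A=A+P;b=b+P@c
    X=np.linalg.solve(A,b);return X,[np.linalg.norm((np.eye(3)-np.outer(r,r))@(X-c)) for c,r in cr]
E
python3 - <<'E'
from h import *
for n in('scene','top','wrist'):
    s=manip.get_state(); d=grab(n,n+'0')
    if n!='wrist': 
        np.set_printoptions(precision=4,suppress=True); print(n,d['fx'],d['cx'],d['cy'],-np.array(d['R']).T@d['t'],'\n',np.array(d['R']))
    else: print(d['fx'],d['cx'],d['cy'],np.array(d['tool_from_camera']))
print(manip.get_state())
E
```

```text
scene 461.91646298107133 312.96770389503723 232.56883711650798 [ 0.935  -0.6196  0.971 ] 
 [[ 0.8181  0.5748  0.0184]
 [ 0.4321 -0.5932 -0.6793]
 [-0.3795  0.5637 -0.7337]]
top 473.1603508394732 314.06745000645543 243.24106677593122 [ 0.2764 -0.0035  1.5715] 
 [[ 0.0287 -0.9996 -0.0069]
 [-0.9858 -0.0272 -0.1656]
 [ 0.1654  0.0115 -0.9862]]
371.64829954431775 317.69025141600076 237.64822350050653 [[ 0.0016 -0.9557 -0.2944  0.0748]
 [ 1.      0.0018 -0.0006 -0.0013]
 [ 0.0011 -0.2944  0.9557 -0.1652]
 [ 0.      0.      0.      1.    ]]
{'clock': 0.15, 'qpos': array([-1.358 ,  0.2765,  1.5058, -0.    ,  1.3607, -0.121 ]), 'qd': array([ 0.0001, -0.002 , -0.0029,  0.0005,  0.0003, -0.0014]), 'effort': array([  0.003 , -41.7142, -24.6032,   0.0001,   0.0077,  -0.    ]), 'position': array([ 0.1883, -0.5428,  0.2078]), 'ee_rot': array([-0.0007,  0.9861,  0.1661, -0.    ]), 'contact_force': array([-0.9069, -0.5758,  0.3758]), 'moment': array([-0.0142,  0.0191, -0.0129]), 'width': 0.08539918236712332}
```

View pics/scene0.png

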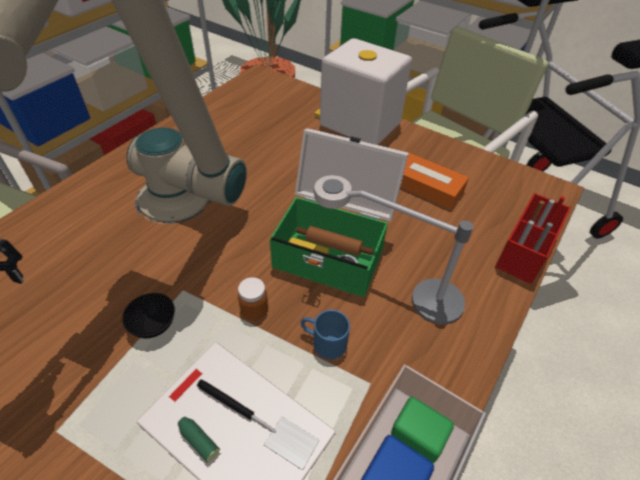

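View pics/top0.png

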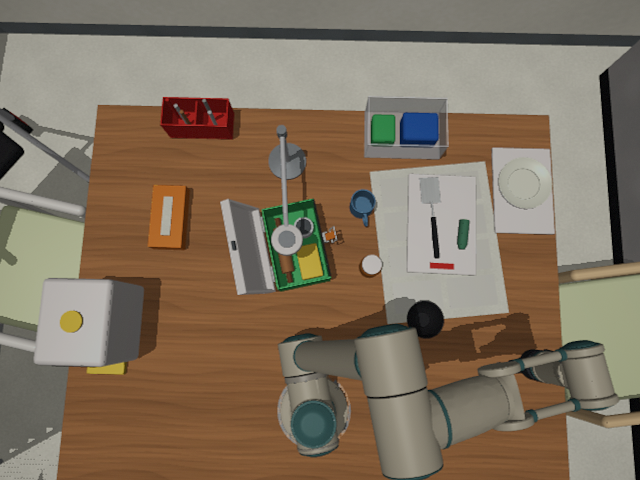

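View pics/wrist0.png

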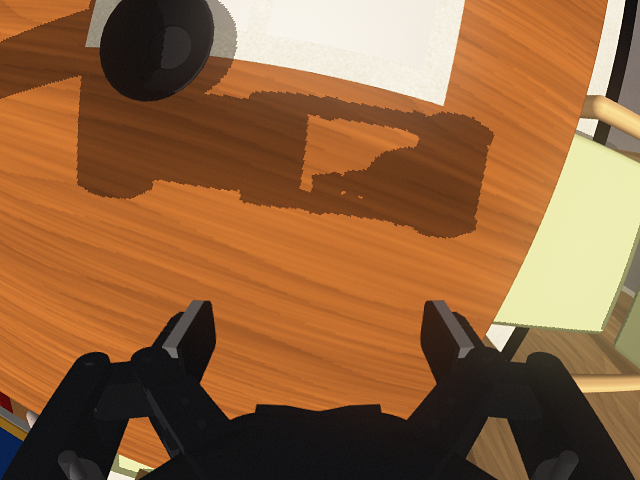

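```bash
python3 - <<'E'
import cv2
t=cv2.imread('pics/top0.png'); cv2.imwrite('pics/top0c.png',cv2.resize(t[110:310,210:400],None,fx=3,fy=3,interpolation=cv2.INTER_CUBIC)[:600])
s=cv2.imread('pics/scene0.png'); cv2.imwrite('pics/scene0c.png',cv2.resize(s[120:320,250:480],None,fx=3,fy=3,interpolation=cv2.INTER_CUBIC)[:600])
E
```

```text
(no output)
```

View pics/top0c.png

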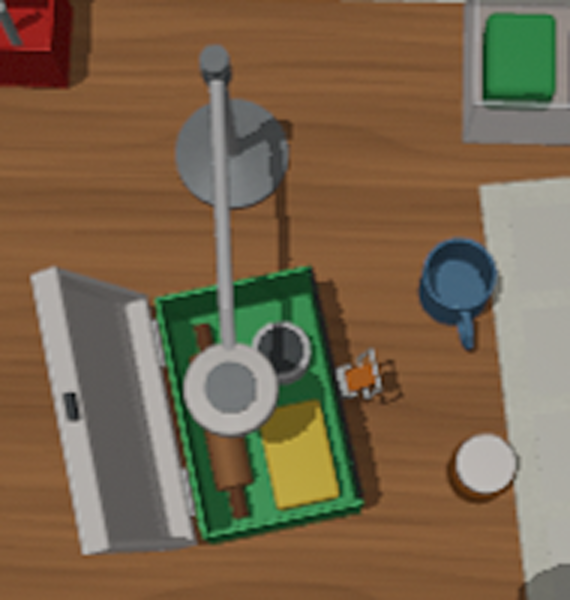

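View pics/scene0c.png

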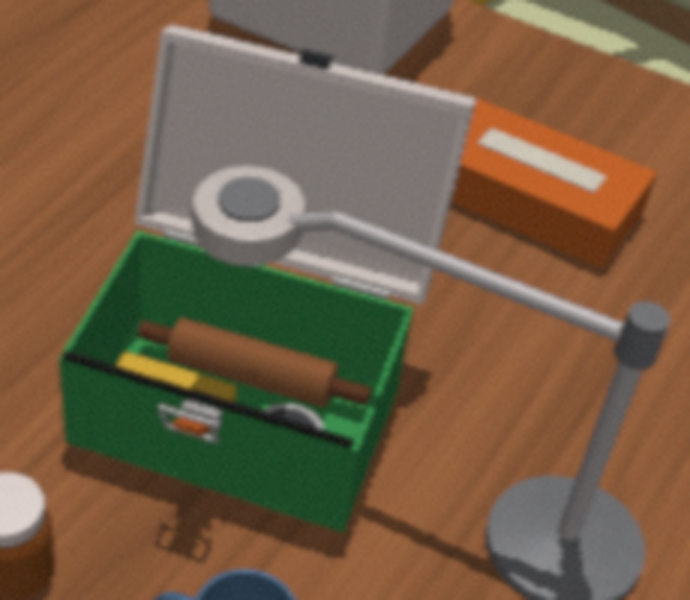

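```bash
python3 - <<'E'
from h import *
np.set_printoptions(precision=4,suppress=True)
d=manip.get_image('top'); e=manip.get_image('scene')
# green mask hull with min-area rect at rim
hsv=cv2.cvtColor(d['color'],cv2.COLOR_RGB2HSV)
c=lambda x,y:(x/3+210,y/3+110)
C=[onz(d,*c(*p),.112) for p in[(157,298),(310,267),(362,507),(208,540)]]
for x in C: print(x)
print([np.linalg.norm(C[i]-C[(i+1)%4]) for i in range(4)])
xa=((C[0]-C[1])+(C[3]-C[2]));  # tub x: front->back
ya=((C[3]-C[0])+(C[2]-C[1]))
print('yaw x',np.arctan2(xa[1],xa[0]),'yaw from y',np.arctan2(ya[1],ya[0])-np.pi/2)
print('centre',np.mean(C,0))
s=lambda x,y:(x/3+250,y/3+120)
# scene rim corners: back-left(near robot) 140,233 ; back-right 412,310; front-right 352,443; front-left 65,355
S=[onz(e,*s(*p),.112) for p in[(412,310),(352,443),(65,355),(140,233)]]
for x in S: print('S',x)
S=np.array(S);print('centre',S.mean(0))
# lamp head
print('head top',onz(d,*c(231,388),.24), 'scene',onz(e,*s(249,200),.24))
X,r=tri(ray(d,*c(231,388)),ray(e,*s(249,200)));print(X,r)
X,r=tri(ray(d,*c(215,60)),ray(e,*s(645,320)));print('post',X,r)
X,r=tri(ray(d,*c(70,407)),ray(e,*s(316,59)));print('keeper',X,r)
for n,z,p in(('mug',.085,(458,272)),('jar',.09,(486,464))):print(n,onz(d,*c(*p),z))
for n,z,p in(('bowl',.05,(425,319)),('tissbox',.055,(167,216))):print(n,onz(d,*p,z))
E
```

```text
[0.6255 0.1806 0.112 ]
[0.6635 0.02   0.112 ]
[ 0.4106 -0.0408  0.112 ]
[0.3723 0.1163 0.112 ]
[np.float64(0.16501047892653414), np.float64(0.26016953152085576), np.float64(0.16175857129895949), np.float64(0.26125560148949295)]
yaw x 1.8067610807481125 yaw from y -4.469970879681153
centre [0.518 0.069 0.112]
S [0.6279 0.1807 0.112 ]
S [0.6604 0.0235 0.112 ]
S [ 0.4185 -0.0365  0.112 ]
S [0.3804 0.1202 0.112 ]
centre [0.5218 0.072  0.112 ]
head top [0.5088 0.0898 0.24  ] scene [0.5099 0.0918 0.24  ]
[0.5096 0.0904 0.2406] [np.float64(0.0010515618000961399), np.float64(0.001051561800096098)]
post [0.8231 0.115  0.2764] [np.float64(0.00010257721368290041), np.float64(0.00010257721368283051)]
keeper [0.4802 0.2351 0.2792] [np.float64(0.00013742281970733592), np.float64(0.00013742281970733356)]
mug [ 0.6694 -0.1391  0.085 ]
jar [ 0.4615 -0.1704  0.09  ]
bowl [ 0.2978 -0.3442  0.05  ]
tissbox [0.6082 0.5004 0.055 ]
```

>>> move_arm --series '[[[0,0,0.038,0,0,0.12,0],[0,0,0.038,0,0,0.12,0],[0,0,0.038,0,0,0.12,0],[0.01,0.01,0.038,0,0,0.12,0],[0.02,0.02,0.02,0,0,0.12,0],[0.02,0.03,0,0,0,0.12,0],[0.02,0.03,0,0,0,0.12,0],[0.02,0.03,0,0,0,0.12,0],[0.02,0.03,0,0,0,0.12,0],[0.02,0.03,0,0,0,0.12,0],[0.02,0.03,0,0,0,0.12,0],[0.02,0.03,0,0,0,0.12,0],[0.02,0.03,0,0,0,0.036,0],[0.02,0.03,0,0,0,0,0],[0.02,0.03,0,0,0,0,0],[0.02,0.03,0,0,0,0,0],[0.02,0.03,0,0,0,0,0],[0.02,0.03,0,0,0,0,0],[0.02,0.03,0,0,0,0,0],[0.02,0.03,0,0,0,0,0]]]' --newtons 30

```text
clock: 1.92
position: [0.519, -0.0615, 0.3806]
ee_rot: [0.0, 0.618, 0.786, 0.0]
contact_force: [1.8, -0.3, 0.0]
width: -0.0001
```

>>> move_arm --series '[[[0.025,0.02,0.0,0,0,0,0],[0.025,0.03,0.0,0,0,0,0],[0.025,0.03,0.0,0,0,0,0],[0.025,0.03,0.0,0,0,0,0],[0.025,0.03,0.0,0,0,0,0],[0.025,0.03,0.0,0,0,0,0],[0.015,0.025,0.0,0,0,0,0],[0,0.02,0,0,0,0,0],[0,0,0,0,0,0,0]]]'

```text
clock: 2.67
position: [0.684, 0.1564, 0.3784]
ee_rot: [-0.002, 0.616, 0.788, 0.0]
contact_force: [-0.5, -0.8, -0.4]
width: -0.0
```

```bash
python3 - <<'E'
from h import *
print(manip.get_state()['position'])
grab('wrist','w1'); grab('top','t1')
E
```

```text
[0.68397109 0.15638591 0.37835766]
```

View pics/w1.png

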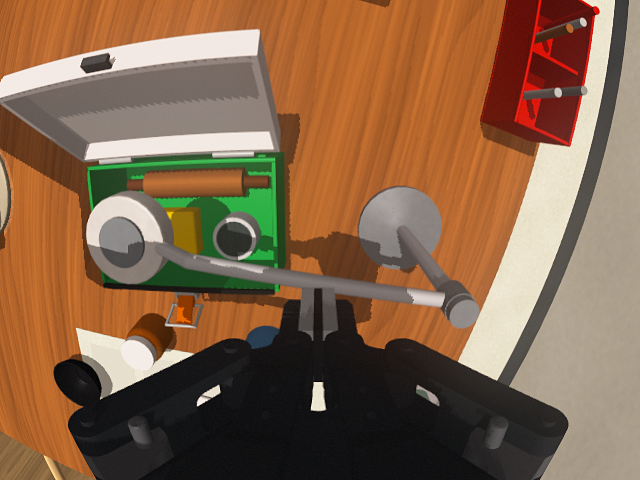

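View pics/t1.png

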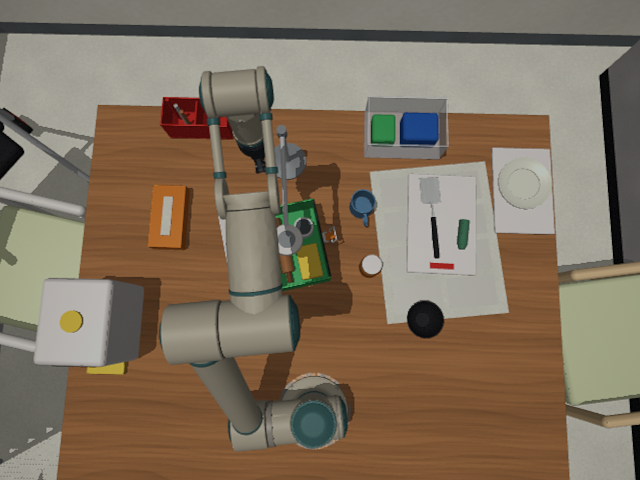

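>>> move_arm --series '[[[0,0,-0.03,0,0,0,0],[0,0,-0.03,0,0,0,0],[0,0,-0.03,0,0,0,0],[0,0,-0.025,0,0,0,0],[0,0,-0.013,0,0,0,0],[0,0,0,0,0,0,0]]]'

```text
clock: 3.27
position: [0.6809, 0.1496, 0.2489]
ee_rot: [-0.002, 0.618, 0.786, -0.003]
contact_force: [-0.0, 0.0, -0.7]
width: -0.0001
```

```bash
python3 - <<'E'
from h import *
print(manip.get_state()['position'])
grab('wrist','w2')
p=np.array([.823,.115]);r=.14
last=None
for k in range(0,17):
    # pusher angle
    a=2.88+ (4.42-2.88)*k/16
    q=p+r*np.array([np.cos(a),np.sin(a)])
    if last is not None: print(np.round(q-last,3).tolist())
    else: print(q)
    last=q
print(last)
E
```

```text
[0.68089967 0.14964368 0.2488568 ]
[0.6877629  0.15120671]
[-0.003, -0.013]
[-0.002, -0.013]
[-0.0, -0.013]
[0.001, -0.013]
[0.002, -0.013]
[0.004, -0.013]
[0.005, -0.013]
[0.006, -0.012]
[0.007, -0.011]
[0.008, -0.011]
[0.009, -0.01]
[0.01, -0.009]
[0.011, -0.008]
[0.012, -0.007]
[0.012, -0.006]
[0.013, -0.004]
[ 0.78264631 -0.01905812]
```

View pics/w2.png

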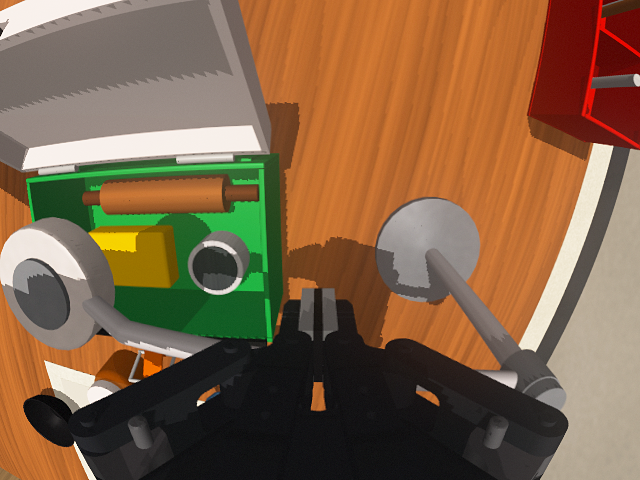

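>>> move_arm --series '[[[-0.003,-0.013,0,0,0,0,0],[-0.002,-0.013,0,0,0,0,0],[0,-0.013,0,0,0,0,0],[0.001,-0.013,0,0,0,0,0],[0.002,-0.013,0,0,0,0,0],[0.004,-0.013,0,0,0,0,0],[0.005,-0.013,0,0,0,0,0],[0.006,-0.012,0,0,0,0,0],[0.007,-0.011,0,0,0,0,0],[0.008,-0.011,0,0,0,0,0],[0.009,-0.01,0,0,0,0,0],[0.01,-0.009,0,0,0,0,0],[0.011,-0.008,0,0,0,0,0],[0.012,-0.007,0,0,0,0,0],[0.012,-0.006,0,0,0,0,0],[0,0,0,0,0,0,0],[0,0,0,0,0,0,0],[0,0,0,0,0,0,0]]]'

```text
clock: 4.82
position: [0.7651, -0.013, 0.2521]
ee_rot: [-0.001, 0.618, 0.786, -0.0]
contact_force: [0.5, 0.5, 0.2]
width: -0.0
```

```bash
python3 - <<'E'
from h import *
print(manip.get_state()['position'],manip.get_state()['contact_force'])
grab('scene','s3')
E
```

```text
[ 0.76509382 -0.01303522  0.25208229] [0.51186324 0.5041818  0.20904324]
```

View pics/s3.png

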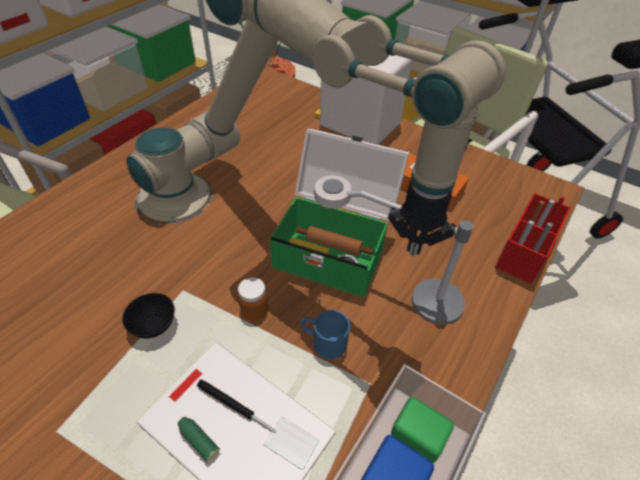

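```bash
python3 - <<'E'
from h import *
d=grab('wrist','w3')
s=manip.get_state();Rt=Rn.from_quat(np.roll(s['ee_rot'],-1)).as_matrix();T=np.array(d['tool_from_camera'])
for X in([.823,.115,.255],[.68,.104,.255],[.72,.107,.255],[.51,.09,.24]):
    c=np.linalg.inv(T)@np.r_[Rt.T@(np.array(X)-s['position']),1]
    th=np.arctan2(np.hypot(c[0],c[1]),c[2]);r=d['fx']*th;q=c[:2]/np.hypot(c[0],c[1])
    print(X,d['cx']+r*q[0],d['cy']+r*q[1])
E
```

```text
[0.823, 0.115, 0.255] 504.4909787413418 66.3954825021996
[0.68, 0.104, 0.255] 196.92033232103472 9.293732782358887
[0.72, 0.107, 0.255] 283.89519879855504 15.784208251033562
[0.51, 0.09, 0.24] -20.449394324648893 36.04449586719517
```

View pics/w3.png

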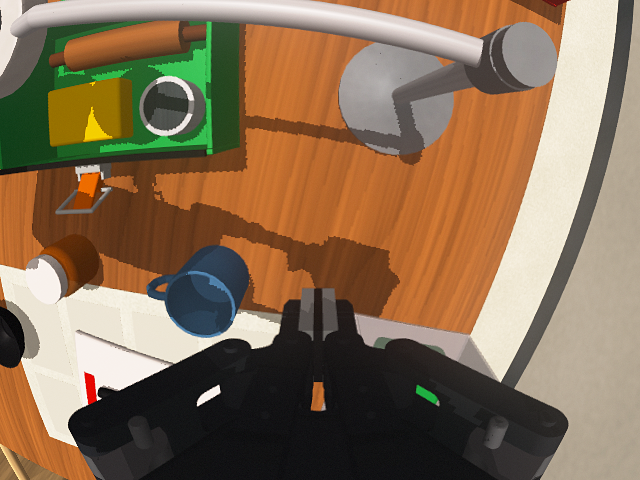

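```bash
python3 - <<'E'
from h import *
d=manip.get_image('top');e=manip.get_image('scene')
c=lambda x,y:(x/3+210,y/3+110)
for p in [(225,300),(222,200),(219,110)]:
  for z in(.24,.255,.27,.285):
    X=onz(d,*c(*p),z);q=proj(e,X);print(p,z,X,[(q[0]-250)*3,(q[1]-120)*3])
E
```

```text
(225, 300) 0.24 [0.59466756 0.09885121 0.24      ] [np.float64(345.57166927599474), np.float64(238.39213785920467)]
(225, 300) 0.255 [0.59108189 0.09769869 0.255     ] [np.float64(342.754003887847), np.float64(222.97800115654667)]
(225, 300) 0.27 [0.58749621 0.09654617 0.27      ] [np.float64(339.88108360155115), np.float64(207.2615906079114)]
(225, 300) 0.285 [0.58391054 0.09539365 0.285     ] [np.float64(336.9512669857875), np.float64(191.23392670606407)]
(222, 200) 0.24 [0.69453047 0.10566391 0.24      ] [np.float64(465.19586199016965), np.float64(287.41792844215377)]
(222, 200) 0.255 [0.68981981 0.10443464 0.255     ] [np.float64(462.08008414534606), np.float64(271.4138537772924)]
(222, 200) 0.27 [0.68510915 0.10320538 0.27      ] [np.float64(458.9035563218912), np.float64(255.09773915248303)]
(222, 200) 0.285 [0.68039849 0.10197611 0.285     ] [np.float64(455.6644843165467), np.float64(238.4603687107757)]
(219, 110) 0.24 [0.78649509 0.11223398 0.24      ] [np.float64(582.6988024881296), np.float64(335.26309915312595)]
(219, 110) 0.255 [0.78074842 0.11093071 0.255     ] [np.float64(579.2782058693131), np.float64(318.67841420198454)]
(219, 110) 0.27 [0.77500175 0.10962743 0.27      ] [np.float64(575.7912918139446), np.float64(301.77219066721045)]
(219, 110) 0.285 [0.76925508 0.10832415 0.285     ] [np.float64(572.2361128313883), np.float64(284.534986184731)]
```

>>> move_arm --series '[[[0,0,0.035,0,0,0,0],[0,0,0.03,0,0,0,0],[-0.012,0.02,0.005,0,0,0,0],[-0.015,0.028,0,0,0,0,0],[-0.015,0.03,0,0,0,0,0],[-0.015,0.03,0,0,0,0,0],[-0.014,0.03,0,0,0,0,0],[-0.014,0.03,0,0,0,0,0],[0,0,-0.03,0,0,0,0],[0,0,-0.03,0,0,0,0],[0,0,-0.03,0,0,0,0],[0,0,-0.008,0,0,0,0],[0,0,0,0,0,0,0],[0,0,0,0,0,0,0]]]'

```text
clock: 6.18
position: [0.6807, 0.1548, 0.2256]
ee_rot: [0.0, 0.618, 0.786, 0.0]
contact_force: [-0.6, -0.3, 0.8]
width: 0.0002
```

>>> move_arm --series '[[[-0.003,-0.013,0,0,0,0,0],[-0.002,-0.013,0,0,0,0,0],[0,-0.013,0,0,0,0,0],[0,0,0,0,0,0,0]]]'

```text
clock: 6.52
position: [0.6762, 0.1121, 0.2263]
ee_rot: [0.002, 0.619, 0.785, 0.0]
contact_force: [0.1, -0.4, -0.7]
width: -0.0003
```

```bash
python3 - <<'E'
from h import *
print(manip.get_state()['position'],manip.get_state()['contact_force'])
grab('wrist','w4');e=grab('scene','s4');cv2.imwrite('pics/s4c.png',cv2.resize(e['color'][120:320,270:500,::-1],None,fx=3,fy=3))
E
```

```text
[0.67618285 0.11214447 0.22633885] [ 0.09708444 -0.4070081  -0.67389132]
```

View pics/s4c.png

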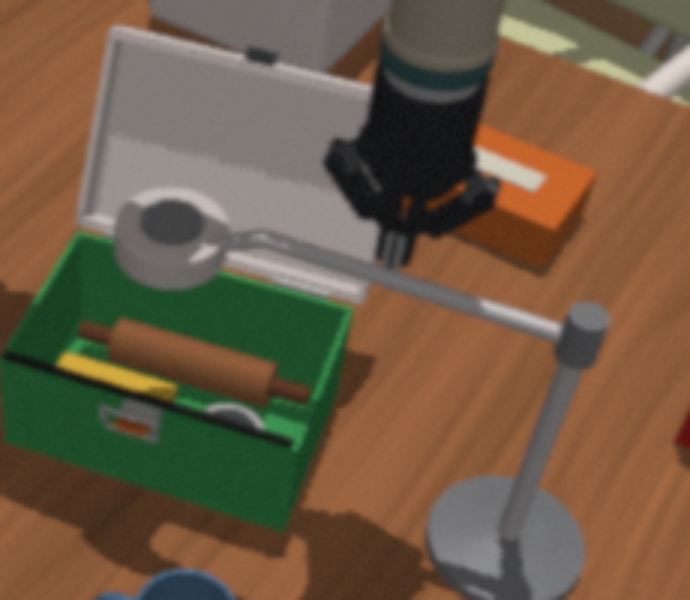

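>>> move_arm --series '[[[0.001,-0.013,0,0,0,0,0],[0.002,-0.013,0,0,0,0,0],[0.004,-0.013,0,0,0,0,0],[0.005,-0.013,0,0,0,0,0],[0.006,-0.012,0,0,0,0,0],[0.007,-0.011,0,0,0,0,0],[0.008,-0.011,0,0,0,0,0],[0.009,-0.01,0,0,0,0,0],[0.01,-0.009,0,0,0,0,0],[0.011,-0.008,0,0,0,0,0],[0.012,-0.007,0,0,0,0,0],[0.012,-0.006,0,0,0,0,0],[0,0,0,0,0,0,0],[0,0,0,0,0,0,0]]]'

```text
clock: 7.78
position: [0.7629, -0.0126, 0.2233]
ee_rot: [0.0, 0.618, 0.786, -0.001]
contact_force: [-0.7, -0.4, 0.6]
width: -0.0001
```

```bash
python3 - <<'E'
from h import *
print(manip.get_state()['position'],manip.get_state()['contact_force'])
e=grab('scene','s5')
E
```

```text
[ 0.76288496 -0.01264944  0.2232654 ] [-0.71485871 -0.39289705  0.55196184]
```

View pics/s5.png

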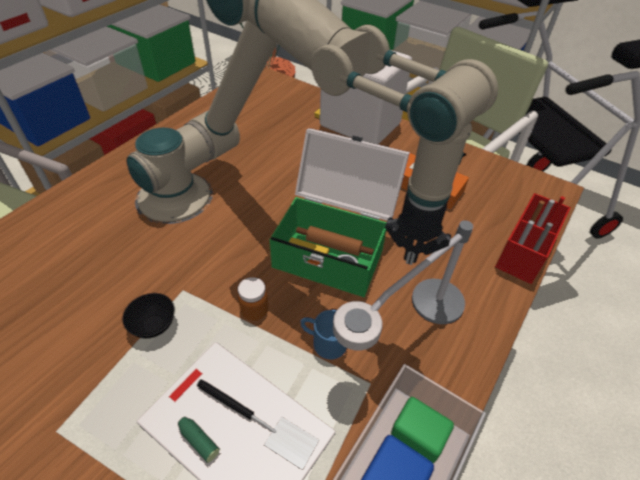

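```bash
python3 - <<'E'
from h import *
e=manip.get_image('scene');X=onz(e,358,320,.24);print(X)
v=X[:2]-[.823,.115];print(np.hypot(*v),np.arctan2(v[1],v[0])%6.28)
E
```

```text
[ 0.74986127 -0.18850656  0.24      ]
0.3121946590967086 4.4727331331165265
```

```bash
python3 - <<'E'
from h import *
yaw=1.81;ux=np.array([np.cos(yaw),np.sin(yaw)])
C=np.array([.52,.07])
def tcp(a,s=.165):
    x=-s*np.cos(a)+.03*np.sin(a)+.09+.011; z=s*np.sin(a)+.03*np.cos(a)+.112+.011
    return np.r_[C+ux*x,z]
last=np.r_[.468,.284,.273]
for a in np.linspace(1.85,.4,20):
    q=tcp(a);print(round(a,2),np.round(q,3),np.round(q-last,3).tolist());last=q
E
```

```text
1.85 [0.478 0.24  0.273] [0.01, -0.044, 0.0]
1.77 [0.481 0.229 0.279] [0.003, -0.011, 0.005]
1.7 [0.484 0.217 0.283] [0.003, -0.012, 0.004]
1.62 [0.487 0.205 0.286] [0.003, -0.012, 0.003]
1.54 [0.49  0.193 0.289] [0.003, -0.012, 0.002]
1.47 [0.493 0.181 0.29 ] [0.003, -0.012, 0.001]
1.39 [0.496 0.168 0.291] [0.003, -0.012, 0.001]
1.32 [0.499 0.156 0.29 ] [0.003, -0.012, -0.0]
1.24 [0.502 0.144 0.289] [0.003, -0.012, -0.001]
1.16 [0.505 0.131 0.286] [0.003, -0.012, -0.002]
1.09 [0.508 0.119 0.283] [0.003, -0.012, -0.003]
1.01 [0.511 0.108 0.279] [0.003, -0.012, -0.004]
0.93 [0.514 0.096 0.274] [0.003, -0.011, -0.005]
0.86 [0.516 0.085 0.267] [0.003, -0.011, -0.006]
0.78 [0.519 0.075 0.261] [0.003, -0.01, -0.007]
0.71 [0.521 0.065 0.253] [0.002, -0.01, -0.008]
0.63 [0.524 0.056 0.244] [0.002, -0.009, -0.008]
0.55 [0.526 0.047 0.235] [0.002, -0.009, -0.009]
0.48 [0.528 0.039 0.225] [0.002, -0.008, -0.01]
0.4 [0.529 0.032 0.215] [0.002, -0.007, -0.01]
```

>>> move_arm --series '[[[0,0.01,0.035,0,0,0,0],[0,0.01,0.038,0,0,0,0],[0,0,0.038,0,0,0,0],[0,0,0.038,0,0,0,0],[-0.02,0.015,0.028,0,0,0,0],[-0.028,0.028,0,0,0,0,0],[-0.028,0.028,0,0,0,0,0],[-0.028,0.028,0,0,0,0,0],[-0.028,0.028,0,0,0,0,0],[-0.028,0.028,0,0,0,0,0],[-0.028,0.028,0,0,0,0,0],[-0.028,0.028,0,0,0,0,0],[-0.028,0.028,0,0,0,0,0],[-0.028,0.02,0,0,0,0,0],[-0.028,0.018,0,0,0,0,0],[0,0,0,0,0,0,0],[0,0,0,0,0,0,0]]]'

```text
clock: 9.3
position: [0.4605, 0.2871, 0.4027]
ee_rot: [0.001, 0.617, 0.787, 0.001]
contact_force: [0.2, -0.6, 0.8]
width: 0.0002
```

```bash
python3 - <<'E'
from h import *
print(manip.get_state()['position'],manip.get_state()['contact_force'])
e=grab('wrist','w6')
E
```

```text
[0.46051926 0.28711054 0.40266271] [ 0.22911678 -0.64809283  0.76275605]
```

View pics/w6.png

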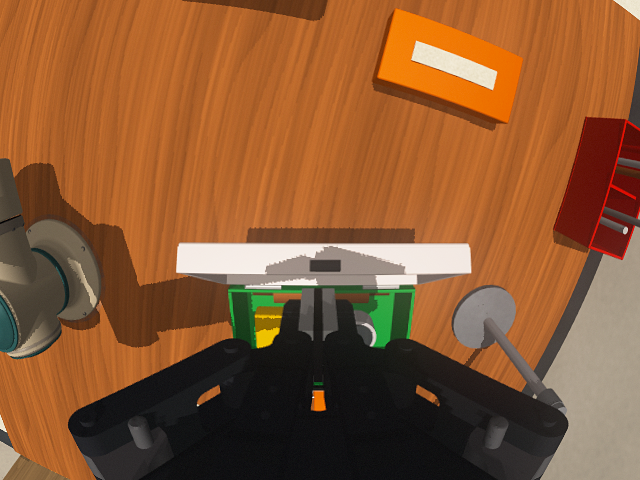

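```bash
cat >> h.py <<'E'
def wray(d,s,u,v):
    T=np.array(d['tool_from_camera']);Rt=Rn.from_quat(np.roll(s['ee_rot'],-1)).as_matrix()
    x,y=u-d['cx'],v-d['cy'];r=np.hypot(x,y)+1e-9;th=r/d['fx']
    c=np.array([np.sin(th)*x/r,np.sin(th)*y/r,np.cos(th)])
    return np.array(s['position'])+Rt@T[:3,3],Rt@T[:3,:3]@c
def wonz(d,s,u,v,z):
    c,r=wray(d,s,u,v);return c+r*(z-c[2])/r[2]
def wproj(d,s,X):
    T=np.array(d['tool_from_camera']);Rt=Rn.from_quat(np.roll(s['ee_rot'],-1)).as_matrix()
    c=np.linalg.inv(T)@np.r_[Rt.T@(np.array(X)-s['position']),1]
    th=np.arctan2(np.hypot(c[0],c[1]),c[2]);q=c[:2]/np.hypot(c[0],c[1])*d['fx']*th
    return np.array([d['cx']+q[0],d['cy']+q[1]])
E
python3 - <<'E'
from h import *
s=manip.get_state();d=manip.get_image('wrist')
for u,v in((179,243),(468,243),(325,243),(325,273),(179,273),(470,273)):print(wonz(d,s,u,v,.28))
E
```

```text
[0.35090656 0.24208457 0.28      ]
[0.59131791 0.3011944  0.28      ]
[0.47136932 0.27195524 0.28      ]
[0.47785185 0.24638897 0.28      ]
[0.35407064 0.21433768 0.28      ]
[0.60381816 0.27538177 0.28      ]
```

```bash
python3 - <<'E'
from h import *
s=manip.get_state();d=manip.get_image('wrist');e=grab('scene','s6');cv2.imwrite('pics/s6c.png',cv2.resize(e['color'][100:300,250:450,::-1],None,fx=3,fy=3))
E
```

```text
(no output)
```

View pics/s6c.png

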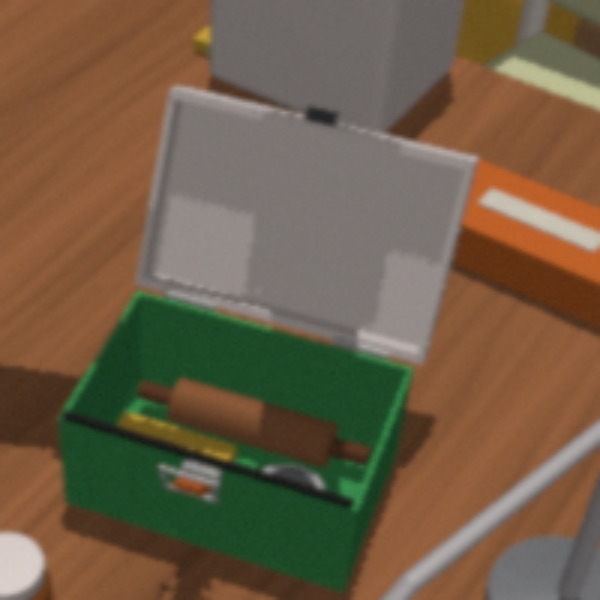

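```bash
python3 - <<'E'
from h import *
s=manip.get_state();d=manip.get_image('wrist');e=manip.get_image('scene')
print(tri(wray(d,s,325,266),ray(e,357,138.7)), s['position'],s['ee_rot'])
print('tub corners via wrist')
for p in((230,289),(413,289)): print(wonz(d,s,*p,.112))
print(wproj(d,s,[.823,.115,0]),wproj(d,s,[.6255,.1806,.112]),wproj(d,s,[.48,.235,.279]))
E
```

```text
(array([0.47775174, 0.24928425, 0.272886  ]), [np.float64(0.00039152581228105567), np.float64(0.00039152581228114945)]) [0.46319965 0.28587866 0.40127184] [ 3.32845555e-04  6.18293487e-01  7.85947206e-01 -2.08821292e-04]
tub corners via wrist
[0.37843507 0.12421733 0.112     ]
[0.62287363 0.18356042 0.112     ]
[483.16494328 316.13334694] [414.03834914 291.25854329] [323.14261793 284.54232165]
```

>>> move_arm --series '[[[0,0.025,0,0,0,0,0],[0,0,-0.035,0,0,0,0],[0,0,-0.035,0,0,0,0],[0,0,-0.035,0,0,0,0],[0,0,-0.035,0,0,0,0],[0,0,-0.015,0,0,0,0],[0,0,0,0,0,0,0],[0,0,0,0,0,0,0]]]'

```text
clock: 10.27
position: [0.4629, 0.3111, 0.2459]
ee_rot: [-0.0, 0.618, 0.786, -0.001]
contact_force: [0.8, -1.0, 0.9]
width: -0.0
```

```bash
python3 - <<'E'
from h import *
print(manip.get_state()['position'],manip.get_state()['contact_force'])
e=grab('wrist','w7')
yaw=1.81;ux=np.array([np.cos(yaw),np.sin(yaw)])
C=np.array([.52,.07])
def tcp(a,s=.165):
    x=-s*np.cos(a)+.03*np.sin(a)+.09+.011; z=s*np.sin(a)+.03*np.cos(a)+.112+.011
    return np.r_[C+ux*x,z]
for a in (2.05,1.95,1.85):print(tcp(a))
E
```

```text
[0.46286194 0.3111199  0.24586521] [ 0.82605412 -1.02913788  0.91846632]
[0.47173806 0.26789797 0.25558261]
[0.47499565 0.25454021 0.26517293]
[0.47846382 0.24031902 0.2733427 ]
```

View pics/w7.png

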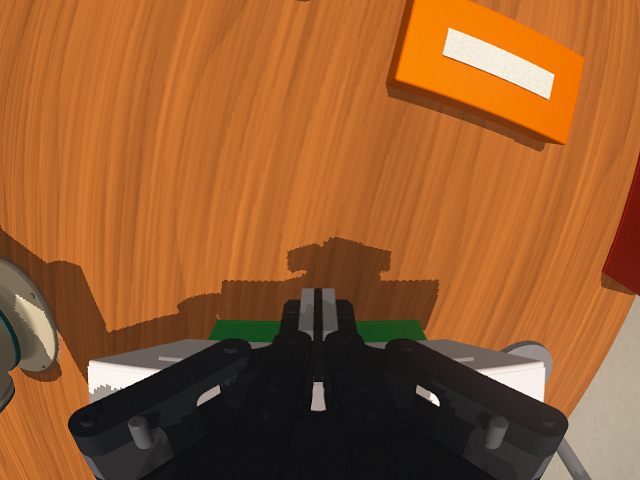

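>>> move_arm --series '[[[0.002,-0.011,0.003,0,0,0,0],[0.002,-0.011,0.003,0,0,0,0],[0.002,-0.011,0.002,0,0,0,0],[0.003,-0.01,0.002,0,0,0,0],[0.002,-0.009,0.006,0,0,0,0],[0.002,-0.009,0.006,0,0,0,0],[0.002,-0.009,0.006,0,0,0,0],[0.003,-0.011,0.005,0,0,0,0],[0.003,-0.012,0.004,0,0,0,0],[0.003,-0.012,0.003,0,0,0,0],[0.003,-0.012,0.002,0,0,0,0],[0.003,-0.012,0.001,0,0,0,0],[0.003,-0.012,0.001,0,0,0,0],[0.003,-0.012,0,0,0,0,0],[0.003,-0.012,-0.001,0,0,0,0],[0,0,0,0,0,0,0]]]'

```text
clock: 11.65
position: [0.5019, 0.1442, 0.2891]
ee_rot: [0.0, 0.619, 0.786, -0.001]
contact_force: [0.7, 1.3, -0.7]
width: 0.0003
```

```bash
python3 - <<'E'
from h import *
print(manip.get_state()['position'],manip.get_state()['contact_force'])
e=grab('scene','s8');cv2.imwrite('pics/s8c.png',cv2.resize(e['color'][100:300,250:450,::-1],None,fx=3,fy=3))
E
```

```text
[0.50188576 0.14421454 0.28906693] [ 0.66580076  1.2892593  -0.73104664]
```

View pics/s8c.png

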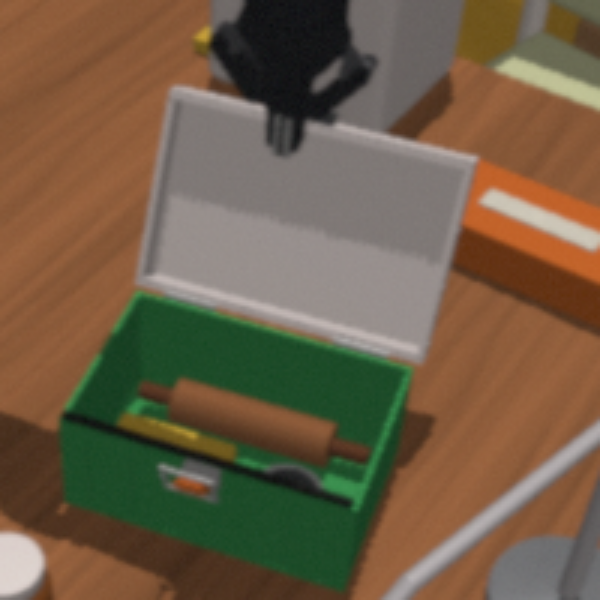

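>>> move_arm --series '[[[0,0,0.03,0,0,0,0],[-0.005,0.02,0.005,0,0,0,0],[-0.007,0.03,0,0,0,0,0],[-0.007,0.03,0,0,0,0,0],[-0.007,0.03,0,0,0,0,0],[-0.007,0.03,0,0,0,0,0],[-0.006,0.027,0,0,0,0,0],[0,0,-0.03,0,0,0,0],[0,0,-0.03,0,0,0,0],[0,0,-0.028,0,0,0,0],[0,0,0,0,0,0,0]]]'

```text
clock: 12.62
position: [0.4581, 0.3127, 0.2306]
ee_rot: [-0.003, 0.617, 0.787, -0.005]
contact_force: [-0.5, -0.2, -0.3]
width: -0.0003
```

>>> move_arm --series '[[[0.003,-0.012,0,0,0,0,0],[0.003,-0.012,0,0,0,0,0],[0.003,-0.012,0,0,0,0,0],[0.003,-0.012,0,0,0,0,0],[0.003,-0.012,0.002,0,0,0,0],[0.003,-0.012,0.003,0,0,0,0],[0.003,-0.012,0.004,0,0,0,0],[0.003,-0.012,0.004,0,0,0,0],[0.003,-0.012,0.004,0,0,0,0],[0,0,0,0,0,0,0]]]'

```text
clock: 13.45
position: [0.4904, 0.2078, 0.2648]
ee_rot: [0.001, 0.618, 0.786, 0.008]
contact_force: [-12.0, 7.1, 38.1]
width: -0.0001
```

```bash
python3 - <<'E'
from h import *
print(manip.get_state()['position'],manip.get_state()['contact_force'])
e=grab('scene','s9');cv2.imwrite('pics/s9c.png',cv2.resize(e['color'][100:300,250:450,::-1],None,fx=3,fy=3))
E
```

```text
[0.49038414 0.20784102 0.26484425] [-11.95299481   7.08221552  38.05736341]
```

View pics/s9c.png

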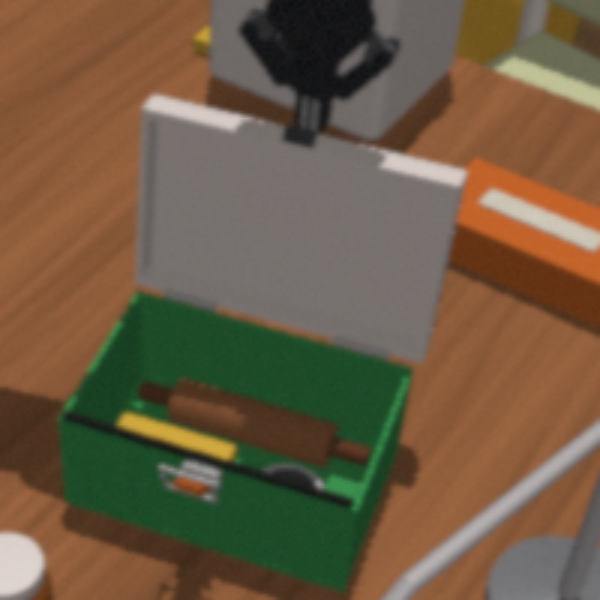

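```bash
python3 - <<'E'
from h import *
s=manip.get_state();d=grab('wrist','w9');e=manip.get_image('scene')
R=Rn.from_quat(np.roll(s['ee_rot'],-1)).as_matrix()
for k in(-.06,-.03,0,.011,.024):
    X=s['position']+R[:,2]*k;q=proj(e,X);print(k,X,q,(q-[250,100])*3,wproj(d,s,X))
print(s['contact_force'],s['moment'])
E
```

```text
-0.06 [0.48957559 0.20766653 0.32471539] [354.24560923 130.89348241] [312.73682769  92.68044722] [318.70098398 360.52831534]
-0.03 [0.48991867 0.20802474 0.29471949] [353.41312618 141.16831851] [310.23937854 123.50495554] [318.53616307 318.23428682]
0 [0.49026175 0.20838295 0.26472359] [352.61250694 151.04987882] [307.83752083 153.14963646] [318.41574865 288.05385783]
0.011 [0.49038755 0.20851429 0.25372509] [352.32657113 154.5790121 ] [306.97971338 163.73703631] [318.3796401  279.11460088]
0.024 [0.49053622 0.20866952 0.24072687] [351.99374267 158.68691299] [305.98122801 176.06073898] [318.34135576 269.69065131]
[-11.76722882   7.73311628  38.04426916] [ 1.02815169  1.98415948 -0.00864184]
```

View pics/w9.png

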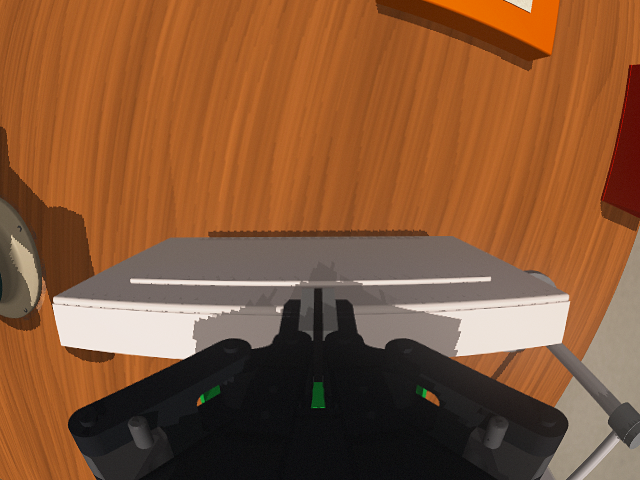

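```bash
python3 - <<'E'
from h import *
s=manip.get_state();d=manip.get_image('wrist')
yaw=1.81;ux=np.array([np.cos(yaw),np.sin(yaw)]);uy=np.array([-ux[1],ux[0]]);C=np.array([.52,.07])
for a in (1.4,1.5,1.6,1.7,1.8,1.9):
    x=.09-.18*np.cos(a)+.03*np.sin(a);z=.112+.18*np.sin(a)+.03*np.cos(a)
    print(a,x,z,[wproj(d,s,np.r_[C+ux*x+uy*y,z]).round() for y in(.135,0,-.135)])
print('tcp tub x',(s['position'][:2]-C)@ux,(s['position'][:2]-C)@uy)
E
```

```text
1.4 0.08896940617761041 0.29447996568493 [array([ 72., 388.]), array([311., 411.]), array([552., 386.])]
1.5 0.1071921532979351 0.2936712136387609 [array([ 62., 361.]), array([311., 382.]), array([561., 359.])]
1.6 0.12524312210547714 0.29104726287843224 [array([ 56., 330.]), array([311., 347.]), array([568., 328.])]
1.7 0.14294195328676848 0.2866343310525786 [array([ 52., 296.]), array([310., 307.]), array([571., 294.])]
1.8 0.16011180597110153 0.2804765107172825 [array([ 51., 261.]), array([310., 265.]), array([571., 259.])]
1.9 0.17658112466605302 0.27263532877782953 [array([ 54., 227.]), array([310., 223.]), array([568., 225.])]
tcp tub x 0.14202704801442012 -0.0038763232820451183
```

```bash
python3 - <<'E'
from h import *
e=manip.get_image('scene');d=manip.get_image('wrist')
for k in(-.03,-.02,-.01,0,.011):
    q=proj(e,[.5019,.1442,.289-k]);print(k,(q-[250,100])*3)
s=manip.get_state();R=Rn.from_quat(np.roll(s['ee_rot'],-1)).as_matrix()
for x in(-.011,0,.011):
  for k in (-.03,-.02,-.01,0,.011):print(x,k,wproj(d,s,s['position']+R@[x,0,k]).round(),wproj(d,s,s['position']+R@[x,.01,k]).round())
E
```

```text
-0.03 [282.70330843 142.87616708]
-0.02 [281.83004695 153.31734004]
-0.01 [280.96856352 163.61768841]
0 [280.11862146 173.78004214]
0.011 [279.19674068 184.80253293]
-0.011 -0.03 [318. 340.] [342. 340.]
-0.011 -0.02 [318. 328.] [341. 328.]
-0.011 -0.01 [318. 318.] [339. 318.]
-0.011 0 [318. 308.] [338. 308.]
-0.011 0.011 [318. 298.] [337. 298.]
0 -0.03 [319. 318.] [343. 318.]
0 -0.02 [318. 307.] [341. 307.]
0 -0.01 [318. 297.] [340. 297.]
0 0 [318. 288.] [339. 288.]
0 0.011 [318. 279.] [338. 279.]
0.011 -0.03 [319. 295.] [343. 294.]
0.011 -0.02 [319. 284.] [342. 284.]
0.011 -0.01 [319. 275.] [341. 275.]
0.011 0 [318. 267.] [339. 267.]
0.011 0.011 [318. 259.] [338. 259.]
```

>>> move_arm --series '[[[0,0,0.025,0,0,0,0],[0,0,0.03,0,0,0,0],[-0.005,0.025,0,0,0,0,0],[-0.007,0.03,0,0,0,0,0],[0,0,0,0,0,0,0],[0,0,-0.02,0,0,0,0],[0,0,-0.02,0,0,0,0],[0,0,-0.02,0,0,0,0],[0,0,0,0,0,0,0],[0,0,0,0,0,0,0]]]'

```text
clock: 14.58
position: [0.4775, 0.2594, 0.2488]
ee_rot: [-0.0, 0.618, 0.786, -0.0]
contact_force: [0.0, 0.6, -0.5]
width: -0.0002
```

```bash
python3 - <<'E'
from h import *
s=manip.get_state();print(s['position'],s['contact_force'])
e=grab('wrist','w10')
C=np.array([.52,.07]);ux=np.array([np.cos(1.81),np.sin(1.81)])
last=None
for a in np.arange(1.75,.4,-.08):
    x=.09-.168*np.cos(a)+.03*np.sin(a)+.011;z=.112+.168*np.sin(a)+.03*np.cos(a)-.022-.008*max(0,np.sin(a))
    q=np.r_[C+ux*x,z]
    print(round(a,2),q.round(3),None if last is None else (q-last).round(3));last=q
E
```

```text
[0.47748788 0.25940099 0.24875046] [ 0.04682122  0.57406674 -0.51794335]
1.75 [0.482 0.226 0.242] None
1.67 [0.485 0.213 0.246] [ 0.003 -0.013  0.004]
1.59 [0.488 0.2   0.249] [ 0.003 -0.013  0.003]
1.51 [0.491 0.187 0.252] [ 0.003 -0.013  0.002]
1.43 [0.495 0.174 0.253] [ 0.003 -0.013  0.001]
1.35 [0.498 0.161 0.253] [ 0.003 -0.013  0.   ]
1.27 [0.501 0.148 0.252] [ 0.003 -0.013 -0.001]
1.19 [0.504 0.135 0.25 ] [ 0.003 -0.013 -0.002]
1.11 [0.507 0.122 0.247] [ 0.003 -0.013 -0.003]
1.03 [0.51  0.109 0.243] [ 0.003 -0.013 -0.004]
0.95 [0.513 0.097 0.238] [ 0.003 -0.012 -0.005]
0.87 [0.516 0.085 0.232] [ 0.003 -0.012 -0.006]
0.79 [0.519 0.074 0.225] [ 0.003 -0.011 -0.007]
0.71 [0.522 0.063 0.217] [ 0.003 -0.011 -0.008]
0.63 [0.524 0.053 0.209] [ 0.002 -0.01  -0.009]
0.55 [0.526 0.044 0.199] [ 0.002 -0.009 -0.009]
0.47 [0.528 0.036 0.189] [ 0.002 -0.008 -0.01 ]
```

View pics/w10.png

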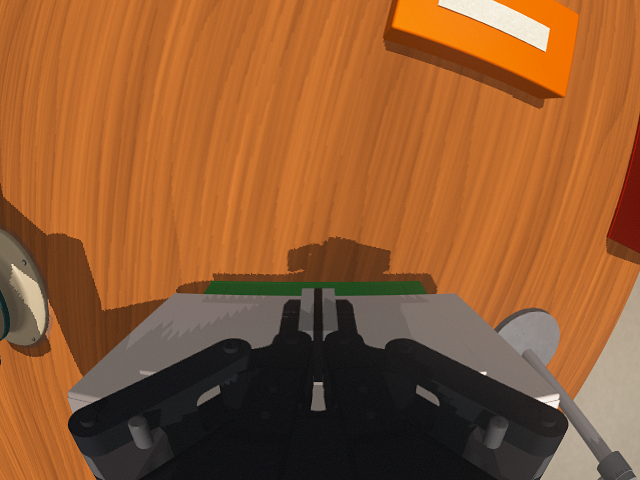

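>>> move_arm --series '[[[0.002,-0.011,-0.003,0,0,0,0],[0.002,-0.011,-0.002,0,0,0,0],[0.002,-0.011,0,0,0,0,0],[0.002,-0.013,0.001,0,0,0,0],[0.003,-0.013,0.002,0,0,0,0],[0.003,-0.013,0.002,0,0,0,0],[0.003,-0.013,0.001,0,0,0,0],[0.003,-0.013,0,0,0,0,0],[0,0,0,0,0,0,0]]]'

```text
clock: 15.38
position: [0.4982, 0.1597, 0.2501]
ee_rot: [0.001, 0.619, 0.785, -0.0]
contact_force: [-0.3, 0.0, 1.0]
width: 0.0002
```

```bash
python3 - <<'E'
from h import *
s=manip.get_state();print(s['position'],s['contact_force'])
e=grab('scene','s11');cv2.imwrite('pics/s11c.png',cv2.resize(e['color'][100:300,250:450,::-1],None,fx=3,fy=3))
E
```

```text
[0.4982395  0.15969316 0.25011397] [-0.32214413  0.01457139  0.98070873]
```

View pics/s11c.png

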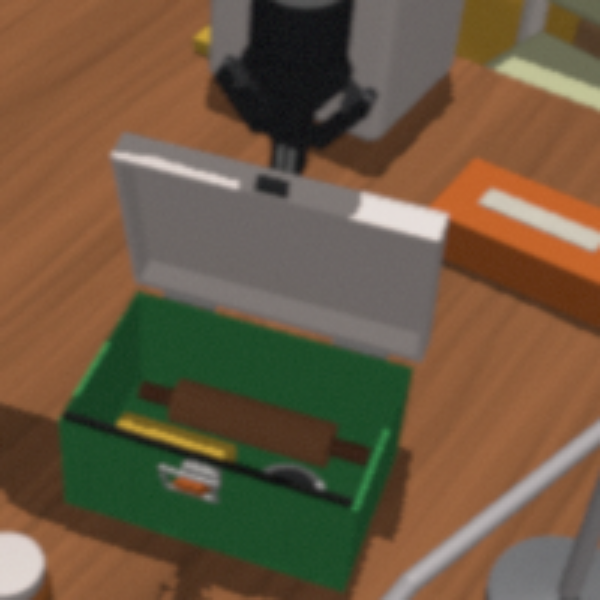

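Lid is swinging with the fingers behind it (keeper at scene ≈(340,162)). I continue the arc.

>>> move_arm --series '[[[0.003,-0.013,-0.001,0,0,0,0],[0.003,-0.013,-0.002,0,0,0,0],[0.003,-0.013,-0.003,0,0,0,0],[0.003,-0.013,-0.004,0,0,0,0],[0.003,-0.012,-0.005,0,0,0,0],[0.003,-0.012,-0.006,0,0,0,0],[0.003,-0.011,-0.007,0,0,0,0],[0.003,-0.011,-0.008,0,0,0,0],[0.002,-0.01,-0.009,0,0,0,0],[0.002,-0.009,-0.009,0,0,0,0],[0.002,-0.008,-0.01,0,0,0,0],[0,0,0.03,0,0,0,0],[0,0,0.04,0,0,0,0],[0,0,0.04,0,0,0,0],[0,0,0.04,0,0,0,0],[0,0,0.0,0,0,0,0]]]'

```text
clock: 16.77
position: [0.5313, 0.0371, 0.3433]
ee_rot: [0.006, 0.618, 0.786, 0.004]
contact_force: [0.2, 0.2, 0.8]
width: -0.0001
```

```bash
python3 - <<'E'
from h import *
s=manip.get_state();print(s['position'],s['contact_force'])
e=grab('scene','s12');cv2.imwrite('pics/s12c.png',cv2.resize(e['color'][100:300,250:450,::-1],None,fx=3,fy=3))
E
```

```text
[0.53129776 0.03710662 0.34326421] [0.17335246 0.20308877 0.8229927 ]
```

View pics/s12c.png

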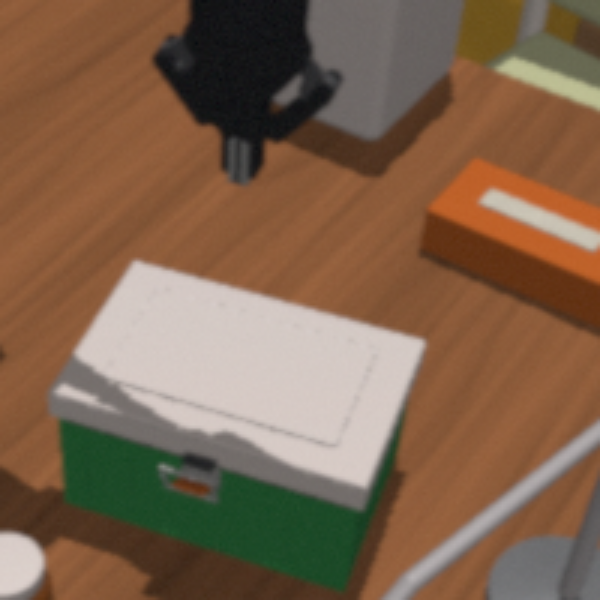

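>>> move_arm --series '[[[0.004,-0.016,0,0.1165,0.028,0,0],[0.004,-0.016,0,0.1165,0.028,0,0],[0.004,-0.016,0,0.1165,0.028,0,0],[0.004,-0.016,0,0.1165,0.028,0,0],[0.004,-0.016,0,0.1165,0.028,0,0],[0.004,-0.016,0,0.1165,0.028,0,0],[0.004,-0.016,0,0,0,0,0],[0.004,-0.016,0,0,0,0,0],[0.003,-0.015,0,0,0,0,0],[0,-0.015,0,0,0,0,0],[0,0,0,0,0,0,0]]]'

```text
clock: 17.73
position: [0.5625, -0.1231, 0.3329]
ee_rot: [-0.277, 0.58, 0.735, 0.218]
contact_force: [0.6, -0.3, 0.6]
width: -0.0001
```

```bash
python3 - <<'E'
from h import *
s=manip.get_state();print(s['position'],s['contact_force'],s['qpos']);print(Rn.from_quat(np.roll(s['ee_rot'],-1)).as_matrix())
e=grab('wrist','w13')
E
```

```text
[ 0.5625157  -0.1230771   0.33292785] [ 0.62655247 -0.30996724  0.64362536] [-0.63410691  0.49835618  1.08534041  0.5111962   2.08775277 -0.73372359]
[[-1.74321989e-01  9.72566183e-01 -1.54035268e-01]
 [ 7.31263602e-01  2.32624744e-01  6.41201430e-01]
 [ 6.59443242e-01 -8.64876417e-04 -7.51753858e-01]]
```

View pics/w13.png

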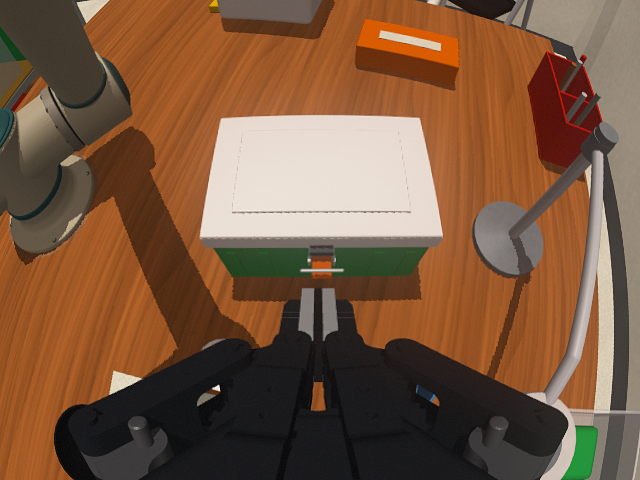

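>>> move_arm --series '[[[0,0,-0.03,0,0,0,0],[0,0,-0.03,0,0,0,0],[0,0,-0.03,0,0,0,0],[0,0,-0.03,0,0,0,0],[0,0,-0.03,0,0,0,0],[0,0,0,0,0,0,0],[0,0,0,0,0,0,0]]]'

```text
clock: 18.37
position: [0.5616, -0.1186, 0.1854]
ee_rot: [-0.278, 0.578, 0.736, 0.218]
contact_force: [0.5, -0.2, -0.2]
width: 0.0002
```

```bash
python3 - <<'E'
from h import *
s=manip.get_state();print(s['position'],s['contact_force'])
d=grab('wrist','w14');cv2.imwrite('pics/w14c.png',cv2.resize(d['color'][150:350,220:420,::-1],None,fx=3,fy=3,interpolation=cv2.INTER_CUBIC))
e=grab('scene','s14');cv2.imwrite('pics/s14c.png',cv2.resize(e['color'][200:280,270:370,::-1],None,fx=7,fy=7,interpolation=cv2.INTER_CUBIC))
E
```

```text
[ 0.56155605 -0.11863137  0.18535333] [ 0.51934486 -0.18143465 -0.17582315]
```

View pics/w14c.png

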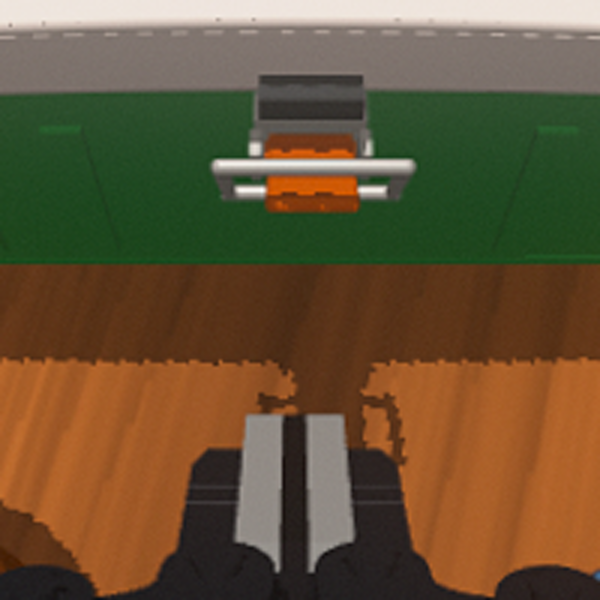

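View pics/s14c.png

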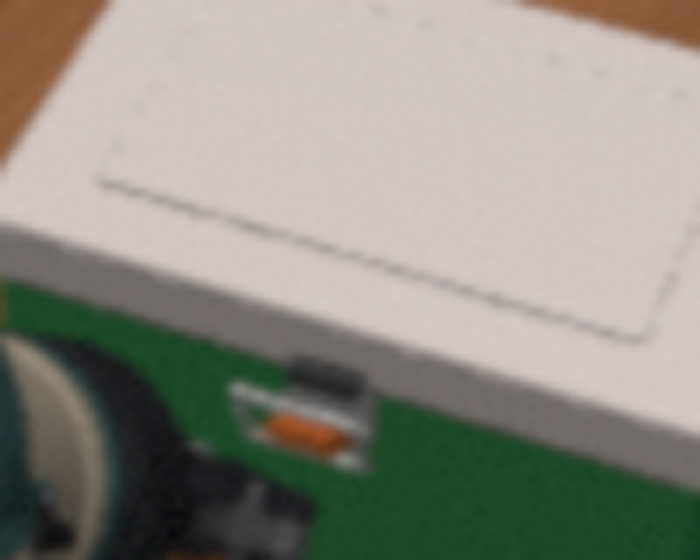

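```bash
python3 - <<'E'
from h import *
np.set_printoptions(precision=4,suppress=True)
s=manip.get_state();d=manip.get_image('wrist');e=manip.get_image('scene')
C=np.array([.52,.07]);ux=np.array([np.cos(1.81),np.sin(1.81)]);uy=np.array([-ux[1],ux[0]])
tt=lambda X:np.r_[(X[:2]-C)@ux,(X[:2]-C)@uy,X[2]]
w=lambda x,y:(x/3+220,y/3+150);sc=lambda x,y:(x/7+270,y/7+200)
X,r=tri(wray(d,s,*w(313,166)),ray(e,*sc(300,412)));print('bar',X,tt(X),r)
# lid front top edge in wrist: row 22-30 in crop at z=.147
for p in((60,27),(311,25),(560,24)):print('lid edge',tt(wonz(d,s,*w(*p),.147)))
# base of tub front: green/wood at row 264, z=0
for p in((60,264),(311,264),(560,264)):print('tub base',tt(wonz(d,s,*w(*p),0)))
# bar by z guesses and length
for z in(.135,.14,.145,.15):
    a=wonz(d,s,*w(211,166),z);b=wonz(d,s,*w(415,166),z);print(z,np.linalg.norm(a-b),tt((a+b)/2))
# lever tip end
print('lever tip lower end ray',[tt(wonz(d,s,*w(312,203),z)) for z in (.12,.125,.13)])
print('keeper',[tt(wonz(d,s,*w(311,80),z)) for z in(.125,.13)])
P=lambda x,y,z:np.r_[C+ux*x+uy*y,z]
R=Rn.from_quat(np.roll(s['ee_rot'],-1)).as_matrix()
for k in(-.03,-.025,-.02,-.015,0):
  for x in(-.011,.011):
    print(k,x,(wproj(d,s,s['position']+R@[x,0,k])-[220,150])*3)
print(tt(s['position']))
# predicted bar
for L in(2.15,2.3):
  for lean in(-.25,-.4):
    bp=np.array([-.098-.015*np.sin(L),.1-.015*np.cos(L)]);print(L,lean,bp,bp+.038*np.array([np.sin(lean),np.cos(lean)]), 'tip',[-.098-.042*np.sin(L),.1-.042*np.cos(L)])
E
```

```text
bar [ 0.549  -0.044   0.1315] [-0.1176 -0.0012  0.1315] [np.float64(0.00022567198446339317), np.float64(0.00022567198446337545)]
lid edge [-0.0879  0.0597  0.147 ]
lid edge [-0.0881 -0.0005  0.147 ]
lid edge [-0.0862 -0.061   0.147 ]
tub base [-0.0848  0.0869  0.    ]
tub base [-0.0845 -0.0032  0.    ]
tub base [-0.0842 -0.0935  0.    ]
0.135 0.04746306831665014 [-0.1197 -0.001   0.135 ]
0.14 0.04641419895293237 [-0.1225 -0.0009  0.14  ]
0.145 0.04536532958921449 [-0.1253 -0.0008  0.145 ]
0.15 0.04431646022549672 [-0.1281 -0.0007  0.15  ]
lever tip lower end ray [array([-0.1218, -0.001 ,  0.12  ]), array([-0.1243, -0.0009,  0.125 ]), array([-0.1269, -0.0008,  0.13  ])]
keeper [array([-0.0893, -0.0009,  0.125 ]), array([-0.0926, -0.0008,  0.13  ])]
-0.03 -0.011 [296.6089 571.3599]
-0.03 0.011 [297.015  433.0514]
-0.025 -0.011 [296.5508 552.9261]
-0.025 0.011 [296.9368 417.2753]
-0.02 -0.011 [296.4953 535.4202]
-0.02 0.011 [296.8627 402.4023]
-0.015 -0.011 [296.4422 518.7817]
-0.015 0.011 [296.7923 388.3618]
0 -0.011 [296.2956 473.5304]
0 0.011 [296.6018 350.6256]
[-0.1946  0.0032  0.1875]
2.15 -0.25 [-0.1106  0.1082] [-0.12   0.145] tip [np.float64(-0.1331497492135369), np.float64(0.12298902195017139)]
2.15 -0.4 [-0.1106  0.1082] [-0.1254  0.1432] tip [np.float64(-0.1331497492135369), np.float64(0.12298902195017139)]
2.3 -0.25 [-0.1092  0.11  ] [-0.1186  0.1468] tip [np.float64(-0.12931961891142224), np.float64(0.1279835928937526)]
2.3 -0.4 [-0.1092  0.11  ] [-0.124  0.145] tip [np.float64(-0.12931961891142224), np.float64(0.1279835928937526)]
```

>>> move_arm --series '[[[-0.001,0.009,-0.012,0,0,0,0],[-0.001,0.009,-0.012,0,0,0,0],[-0.001,0.009,-0.012,0,0,0,0],[-0.002,0.009,-0.012,0,0,0,0],[-0.002,0.008,-0.008,0,0,0,0],[0,0,0,0,0,0,0],[0,0,0,0,0,0,0]]]'

```text
clock: 19.15
position: [0.5556, -0.0761, 0.1304]
ee_rot: [-0.275, 0.578, 0.736, 0.218]
contact_force: [-0.1, -0.1, -0.0]
width: -0.0002
```

```bash
cat >> h.py <<'E'
C=np.array([.52,.07]);ux=np.array([np.cos(1.81),np.sin(1.81)]);uy=np.array([-ux[1],ux[0]])
tt=lambda X:np.r_[(X[:2]-C)@ux,(X[:2]-C)@uy,X[2]]
E
python3 - <<'E'
from h import *
for i in range(4):
    s=manip.get_state();print(s['position'],tt(s['position']).round(4),s['contact_force'].round(1),s['ee_rot']); d=manip.get_image('wrist')
d=grab('wrist','w15');cv2.imwrite('pics/w15c.png',cv2.resize(d['color'][150:350,220:420,::-1],None,fx=3,fy=3,interpolation=cv2.INTER_CUBIC))
E
```

```text
[ 0.55560534 -0.07614652  0.13037828] [-0.1504  0.      0.1304] [-0.1 -0.1 -0. ] [-0.27547189  0.57805624  0.73643209  0.21825213]
[ 0.5560322  -0.07667025  0.13049255] [-0.151  -0.0003  0.1305] [0.  0.  0.3] [-0.2749541   0.57819783  0.73648296  0.21835834]
[ 0.55616404 -0.07695384  0.13050967] [-0.1513 -0.0003  0.1305] [-0.  -0.7  1.2] [-0.27472736  0.57830433  0.73647657  0.21838324]
[ 0.55615617 -0.07707425  0.13039411] [-0.1515 -0.0003  0.1304] [ 0.2  0.6 -0.2] [-0.27473702  0.57837884  0.73641751  0.21837292]
```

View pics/w15c.png

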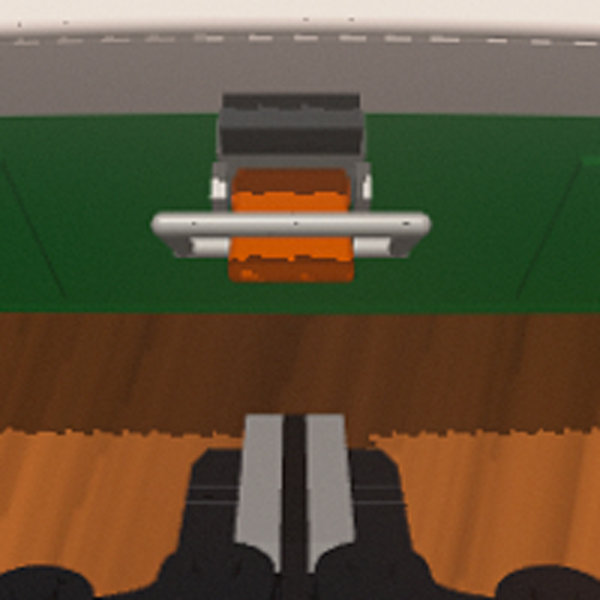

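```bash
python3 - <<'E'
from h import *
np.set_printoptions(precision=4,suppress=True)
s=manip.get_state();d=manip.get_image('wrist')
s0=dict(s);s0['position']=np.r_[C+ux*-.1946+uy*.0032,.1870];s0['ee_rot']=[-.278,.578,.736,.218]
w=lambda x,y:(x/3+220,y/3+150)
for n,a,b in(('bar',(313,166),(291,223)),('tip edge',(312,195),(291,260)),('tip low',(312,211),(291,281)),('lipbase',(311,121),(290,158)),('keeper top',(312,76),(291,95)),('bailpiv R',(385,191),(380,243))):
    X,r=tri(wray(d,s0,*w(*a)),wray(d,s,*w(*b)));print(n,tt(X),r)
E
```

```text
bar [-0.1211  0.0001  0.1379] [np.float64(0.0007639152248992226), np.float64(0.0007639152248992781)]
tip edge [-0.1226  0.0001  0.1265] [np.float64(0.0007094418195210079), np.float64(0.0007094418195209714)]
tip low [-0.125   0.0001  0.1228] [np.float64(0.0007234510746969066), np.float64(0.0007234510746970948)]
lipbase [-0.1072  0.0004  0.1351] [np.float64(0.0007052015329042558), np.float64(0.0007052015329043319)]
keeper top [-0.1013  0.0002  0.1458] [np.float64(0.000780866891452922), np.float64(0.0007808668914529767)]
bailpiv R [-0.1007 -0.02    0.0872] [np.float64(0.0016026511493316515), np.float64(0.0016026511493317085)]
```

>>> move_arm --series '[[[-0.0015,0.006,-0.003,0,0,0,0],[-0.0015,0.006,0,0,0,0,0],[-0.0015,0.006,0,0,0,0,0],[-0.0015,0.006,0,0,0,0,0],[-0.0015,0.006,0,0,0,0,0],[-0.0015,0.006,0,0,0,0,0],[-0.0015,0.006,0,0,0,0,0],[-0.0015,0.006,0,0,0,0,0],[0,0,0,0,0,0,0]]]'

```text
clock: 20.2
position: [0.5428, -0.0269, 0.1269]
ee_rot: [-0.276, 0.578, 0.736, 0.218]
contact_force: [-0.4, 0.6, -0.4]
width: 0.0001
```

```bash
python3 - <<'E'
from h import *
s=manip.get_state();print(tt(s['position']).round(4),s['contact_force'].round(1))
d=grab('wrist','w16');cv2.imwrite('pics/w16c.png',cv2.resize(d['color'][150:350,220:420,::-1],None,fx=3,fy=3,interpolation=cv2.INTER_CUBIC))
E
```

```text
[-0.0995  0.0008  0.1269] [-0.4  0.6 -0.4]
```

View pics/w16c.png

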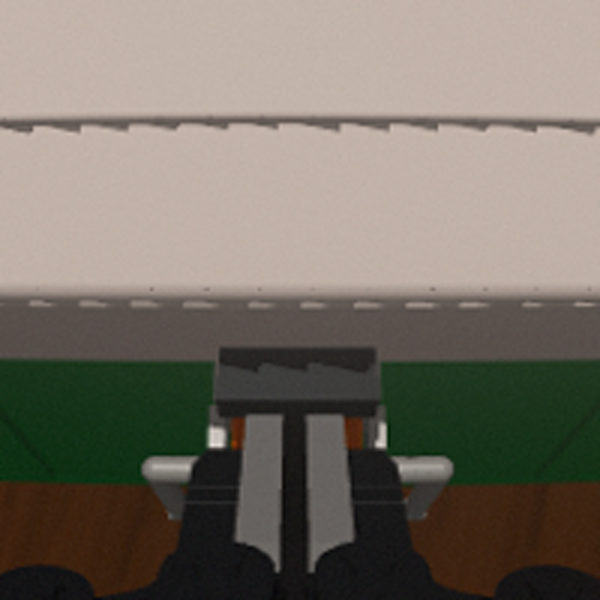

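```bash
python3 - <<'E'
from h import *
s=manip.get_state();d=manip.get_image('wrist')
print(tt(s['position']).round(4),s['contact_force'].round(1))
f=lambda x,y,z:((wproj(d,s,np.r_[C+ux*x+uy*y,z])-[220,150])*3).round()
for L in(2.15,2.25):
  for lean in(-.4,-.3,-.2,-.1,0,.1):
    bp=np.array([-.0965-.015*np.sin(L),.1-.015*np.cos(L)]);q=bp+.038*np.array([np.sin(lean),np.cos(lean)]);print(L,lean,q.round(4),f(q[0],.021,q[1]),f(q[0],-.021,q[1]))
R=Rn.from_quat(np.roll(s['ee_rot'],-1)).as_matrix()
for x in(-.011,0,.011):print(tt(s['position']+R@[x,0,-.025]))
E
```

```text
[-0.1003  0.0007  0.1266] [0.1 0.5 0.3]
2.15 -0.4 [-0.1239  0.1432] [154. 537.] [449. 537.]
2.15 -0.3 [-0.1203  0.1445] [154. 511.] [449. 511.]
2.15 -0.2 [-0.1166  0.1455] [154. 485.] [449. 485.]
2.15 -0.1 [-0.1128  0.146 ] [155. 458.] [449. 458.]
2.15 0 [-0.1091  0.1462] [156. 432.] [448. 433.]
2.15 0.1 [-0.1053  0.146 ] [157. 407.] [447. 408.]
2.25 -0.4 [-0.123   0.1444] [153. 530.] [450. 530.]
2.25 -0.3 [-0.1194  0.1457] [153. 503.] [450. 503.]
2.25 -0.2 [-0.1157  0.1467] [153. 477.] [450. 477.]
2.25 -0.1 [-0.112   0.1472] [154. 450.] [450. 450.]
2.25 0 [-0.1082  0.1474] [155. 424.] [449. 424.]
2.25 0.1 [-0.1044  0.1472] [156. 399.] [447. 400.]
[-0.12507643  0.00072665  0.13819635]
[-0.11679719  0.00073912  0.14543886]
[-0.10851794  0.0007516   0.15268137]
```

>>> move_arm --series '[[[-0.0012,0.005,0,0,0,0,0],[-0.0012,0.005,0,0,0,0,0],[-0.0012,0.005,0,0,0,0,0],[0,0,0,0,0,0,0],[0,0,0,0,0,0,0]]]'

```text
clock: 20.72
position: [0.5396, -0.013, 0.1265]
ee_rot: [-0.276, 0.578, 0.736, 0.218]
contact_force: [0.1, -0.3, 0.3]
width: -0.0004
```

```bash
python3 - <<'E'
from h import *
s=manip.get_state();print(tt(s['position']).round(4),s['contact_force'].round(1))
d=grab('wrist','w17');cv2.imwrite('pics/w17c.png',cv2.resize(d['color'][150:350,220:420,::-1],None,fx=3,fy=3,interpolation=cv2.INTER_CUBIC))
E
```

```text
[-0.0852  0.0006  0.1265] [ 0.1 -0.3  0.3]
```

View pics/w17c.png

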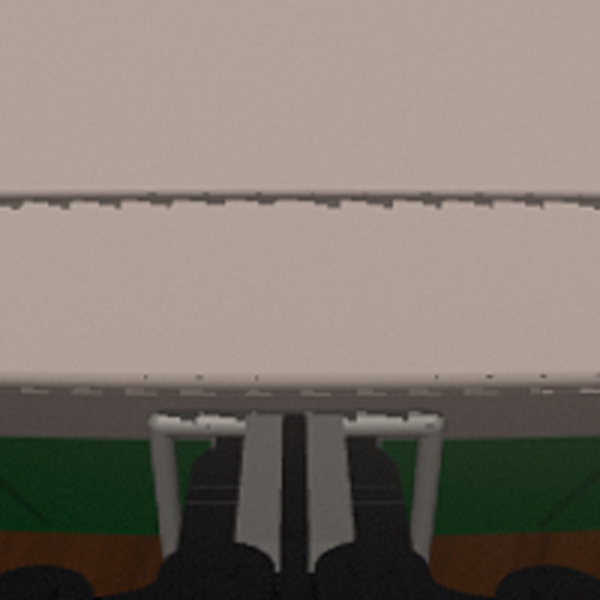

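>>> move_arm --series '[[[0.002,-0.008,0.004,0,0,0,0],[0.003,-0.012,0.006,0,0,0,0],[0.004,-0.016,0.012,0,0,0,0],[0.004,-0.016,0.014,0,0,0,0],[0,0,0,0,0,0,0],[0,0,0,0,0,0,0]]]'

```text
clock: 21.27
position: [0.5535, -0.0667, 0.1628]
ee_rot: [-0.275, 0.579, 0.736, 0.218]
contact_force: [-0.7, -0.4, -0.5]
width: 0.0004
```

```bash
python3 - <<'E'
from h import *
for i in range(3):
    s=manip.get_state();print(tt(s['position']).round(4),s['contact_force'].round(1));d=manip.get_image('scene')
d=grab('wrist','w18');cv2.imwrite('pics/w18c.png',cv2.resize(d['color'][150:350,220:420,::-1],None,fx=3,fy=3,interpolation=cv2.INTER_CUBIC))
f=lambda x,y,z:((wproj(d,s,np.r_[C+ux*x+uy*y,z])-[220,150])*3).round()
for L in(1.6,1.8,2.0,2.15,2.25):
    bp=np.array([-.0965-.015*np.sin(L),.1-.015*np.cos(L)]);h=(-.0885-.002-bp[0])/.038
    print(L,'bar',f(-.0905,0,bp[1]+.038*np.sqrt(1-h*h)),'tip top',f(-.0965-.0426*np.sin(L-.047),0,.1-.0426*np.cos(L-.047)), 'tip bot',f(-.0965-.0426*np.sin(L+.047),0,.1-.0426*np.cos(L+.047)))
E
```

```text
[-0.1407 -0.0002  0.1628] [-0.7 -0.4 -0.5]
[-0.1395  0.0003  0.1623] [ 0.6 -0.5  0.6]
[-0.1388  0.0006  0.1621] [-0.3  0.1  0.4]
1.6 bar [299. 227.] tip top [298. 497.] tip bot [298. 493.]
1.8 bar [299. 220.] tip top [298. 485.] tip bot [298. 477.]
2.0 bar [299. 212.] tip top [299. 465.] tip bot [299. 453.]
2.15 bar [299. 206.] tip top [299. 444.] tip bot [299. 429.]
2.25 bar [299. 202.] tip top [299. 428.] tip bot [299. 411.]
```

View pics/w18c.png

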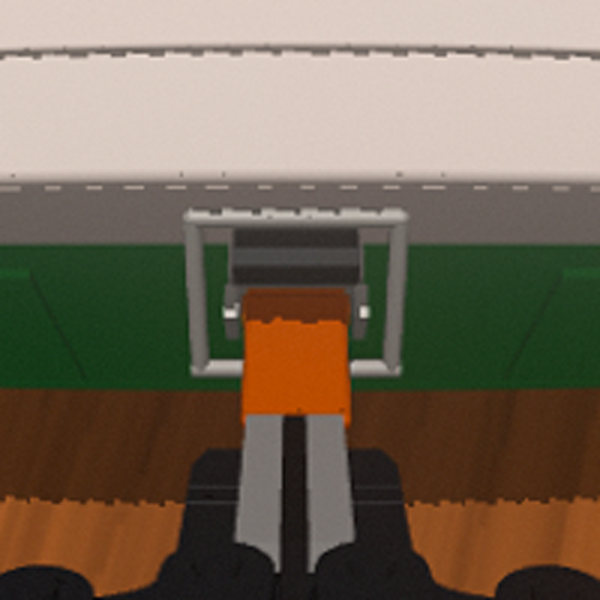

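```bash
python3 - <<'E'
from h import *
s=manip.get_state();R=Rn.from_quat(np.roll(s['ee_rot'],-1)).as_matrix()
to2=lambda v:np.array([v[:2]@ux,v[2]])
tx=to2(R[:,0]);tz=to2(R[:,2]);print('tx',tx,'tz',tz,tt(s['position']))
def T(L,r=.038):
    u=np.array([-np.sin(L),-np.cos(L)]);n=np.array([-np.cos(L),np.sin(L)])
    P=np.array([-.0965,.1])+r*u+.007*n
    F=P+tx*.011*np.clip((tx@n)/.4,-1,1)
    return F+.025*tz
last=None
for L in [2.3,2.2,2.1,2.0,1.9,1.8,1.7,1.6,1.5,1.4,1.3,1.2,1.1,1.0,.9,.8,.7,.6,.5,.4,.3,.2,.1,0,-.1]:
    q=T(L)
    if last is not None:
        dd=q-last;w=np.r_[ux*dd[0],dd[1]];print(L,q.round(4),w.round(4).tolist())
    else:print(L,q)
    last=q
E
```

```text
tx [0.75159146 0.65962888] tz [ 0.65962866 -0.75159104] [-0.13820739  0.00068959  0.16198641]
2.3 [-0.09541464  0.11900457]
2.2 [-0.0983  0.1165] [0.0007, -0.0028, -0.0025]
2.1 [-0.101   0.1137] [0.0006, -0.0026, -0.0028]
2.0 [-0.1034  0.1106] [0.0006, -0.0023, -0.003]
1.9 [-0.1054  0.1074] [0.0005, -0.002, -0.0033]
1.8 [-0.1072  0.1039] [0.0004, -0.0017, -0.0035]
1.7 [-0.1085  0.1003] [0.0003, -0.0013, -0.0036]
1.6 [-0.1095  0.0966] [0.0002, -0.001, -0.0037]
1.5 [-0.1101  0.0928] [0.0001, -0.0006, -0.0038]
1.4 [-0.1104  0.0889] [0.0001, -0.0002, -0.0039]
1.3 [-0.1102  0.085 ] [-0.0, 0.0001, -0.0039]
1.2 [-0.1109  0.0802] [0.0002, -0.0006, -0.0049]
1.1 [-0.1119  0.0747] [0.0003, -0.001, -0.0055]
1.0 [-0.1127  0.0693] [0.0002, -0.0007, -0.0054]
0.9 [-0.1131  0.064 ] [0.0001, -0.0004, -0.0053]
0.8 [-0.1132  0.0588] [0.0, -0.0001, -0.0051]
0.7 [-0.1129  0.0539] [-0.0001, 0.0002, -0.0049]
0.6 [-0.1124  0.0493] [-0.0001, 0.0006, -0.0046]
0.5 [-0.1115  0.045 ] [-0.0002, 0.0009, -0.0043]
0.4 [-0.1095  0.0417] [-0.0005, 0.0019, -0.0033]
0.3 [-0.1062  0.0397] [-0.0008, 0.0032, -0.002]
0.2 [-0.1027  0.0381] [-0.0008, 0.0034, -0.0016]
0.1 [-0.099   0.0368] [-0.0009, 0.0035, -0.0013]
0 [-0.0953  0.036 ] [-0.0009, 0.0037, -0.0009]
-0.1 [-0.0914  0.0354] [-0.0009, 0.0037, -0.0005]
```

>>> move_arm --series '[[[-0.0024,0.0097,-0.0085,0,0,0,0],[-0.0024,0.0097,-0.0085,0,0,0,0],[-0.0014,0.0056,-0.0066,0,0,0,0],[-0.0014,0.0056,-0.0066,0,0,0,0],[-0.0014,0.0056,-0.0066,0,0,0,0],[-0.0014,0.0056,-0.0066,0,0,0,0],[0.0007,-0.0028,-0.0025,0,0,0,0],[0.0006,-0.0026,-0.0028,0,0,0,0],[0.0006,-0.0023,-0.003,0,0,0,0],[0.0005,-0.002,-0.0033,0,0,0,0],[0.0004,-0.0017,-0.0035,0,0,0,0],[0,0,0,0,0,0,0]]]'

```text
clock: 22.47
position: [0.5454, -0.0357, 0.1032]
ee_rot: [-0.276, 0.579, 0.736, 0.218]
contact_force: [0.1, 0.0, 0.2]
width: 0.0
```

```bash
python3 - <<'E'
from h import *
for i in range(3):
    s=manip.get_state();print(tt(s['position']).round(4),s['contact_force'].round(1));d=manip.get_image('scene')
d=grab('wrist','w19');cv2.imwrite('pics/w19c.png',cv2.resize(d['color'][150:350,220:420,::-1],None,fx=3,fy=3,interpolation=cv2.INTER_CUBIC))
E
```

```text
[-0.1087  0.0004  0.1032] [0.1 0.  0.2]
[-0.1085  0.0004  0.1036] [0.2 0.2 0.7]
[-0.1084  0.0003  0.1038] [-0.1  0.4  0.2]
```

View pics/w19c.png

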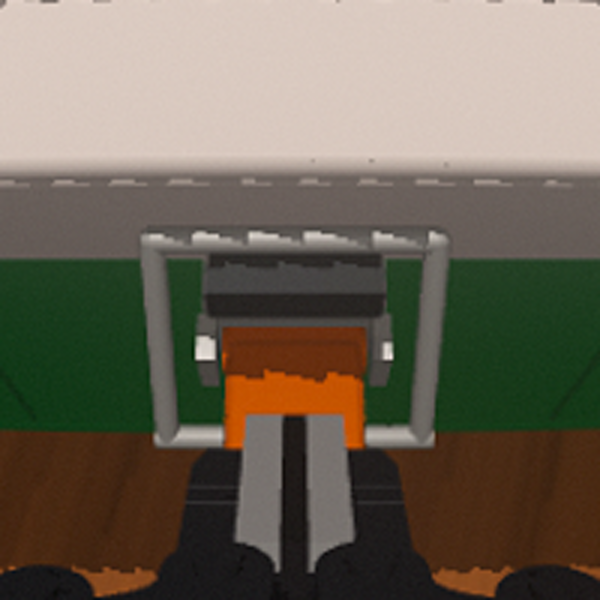

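>>> move_arm --series '[[[0.0003,-0.0013,-0.0036,0,0,0,0],[0.0002,-0.001,-0.0037,0,0,0,0],[0.0001,-0.0006,-0.0038,0,0,0,0],[0.0001,-0.0002,-0.0039,0,0,0,0],[0,0.0001,-0.0039,0,0,0,0],[0,0,0,0,0,0,0]]]'

```text
clock: 23.17
position: [0.5461, -0.0381, 0.0842]
ee_rot: [-0.276, 0.579, 0.736, 0.218]
contact_force: [0.8, -0.4, 0.2]
width: -0.0004
```

```bash
python3 - <<'E'
from h import *
for i in range(3):
    s=manip.get_state();print(tt(s['position']).round(4),s['contact_force'].round(1));d=manip.get_image('scene')
d=grab('wrist','w20');cv2.imwrite('pics/w20c.png',cv2.resize(d['color'][150:350,220:420,::-1],None,fx=3,fy=3,interpolation=cv2.INTER_CUBIC))
E
```

```text
[-0.1112  0.0003  0.0842] [ 0.8 -0.4  0.2]
[-0.111   0.0005  0.0845] [ 0.6 -0.7  0.4]
[-0.1108  0.0007  0.0847] [ 0.3 -0.4  0.6]
```

View pics/w20c.png

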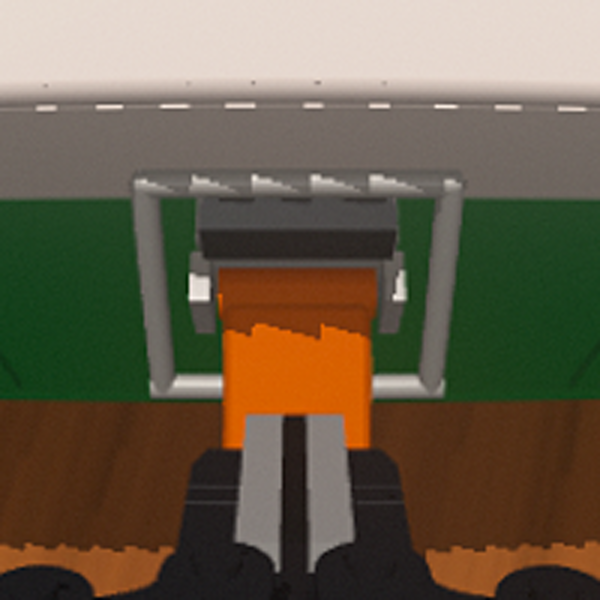

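>>> move_arm --series '[[[0.0002,-0.0006,-0.0049,0,0,0,0],[0.0003,-0.001,-0.0055,0,0,0,0],[0.0002,-0.0007,-0.0054,0,0,0,0],[0.0001,-0.0004,-0.0053,0,0,0,0],[0,0,0,0,0,0,0]]]'

```text
clock: 23.78
position: [0.5464, -0.0408, 0.0625]
ee_rot: [-0.276, 0.579, 0.736, 0.218]
contact_force: [-0.6, -0.7, -0.5]
width: 0.0003
```

```bash
python3 - <<'E'
from h import *
for i in range(3):
    s=manip.get_state();print(tt(s['position']).round(4),s['contact_force'].round(1));d=manip.get_image('scene')
d=grab('wrist','w21');cv2.imwrite('pics/w21c.png',cv2.resize(d['color'][150:350,220:420,::-1],None,fx=3,fy=3,interpolation=cv2.INTER_CUBIC))
E
```

```text
[-0.1139  0.0006  0.0625] [-0.6 -0.7 -0.5]
[-0.1139  0.0006  0.0629] [-0.4 -0.4 -0.3]
[-0.1139  0.0005  0.0632] [ 0.3 -0.2  0.4]
```

View pics/w21c.png

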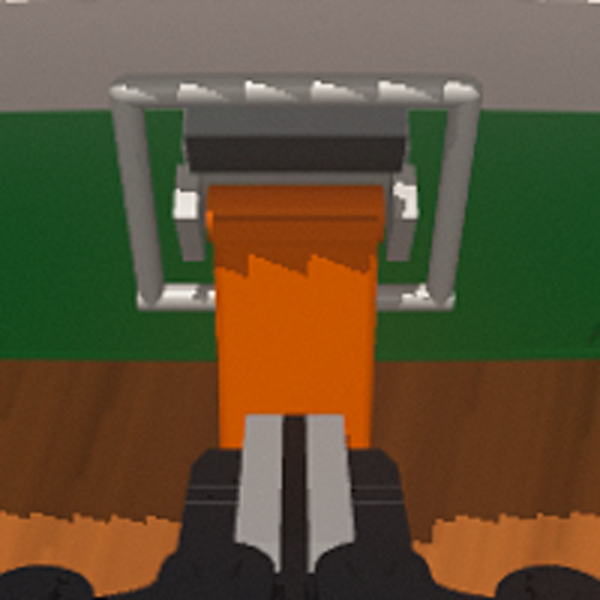

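```bash
python3 - <<'E'
from h import *
s=manip.get_state();d=manip.get_image('wrist')
f=lambda x,y,z:((wproj(d,s,np.r_[C+ux*x+uy*y,z])-[220,150])*3).round()
for L in(1.8,1.6,1.4,1.2,1.0,.8,.6):
    bp=np.array([-.0965-.015*np.sin(L),.1-.015*np.cos(L)]);h=(-.0905-bp[0])/.038;z=bp[1]+.038*np.sqrt(1-h*h)
    print(L,'rod',f(bp[0],-.021,bp[1]),f(bp[0],.021,bp[1]),'bar',round(z,4),f(-.0905,.021,z),f(-.0905,-.021,z),'tip',f(-.0965-.042*np.sin(L)-.007*np.cos(L),.011,.1-.042*np.cos(L)+.007*np.sin(L)))
print(f(-.1015,.013,.130),f(-.1015,-.013,.130),'lip top front');print(f(-.0885,0,.147))
E
```

```text
1.8 rod [461. 307.] [139. 306.] bar 0.1353 [117.  32.] [487.  33.] tip [203. 469.]
1.6 rod [458. 318.] [142. 317.] bar 0.1321 [121.  48.] [483.  49.] tip [208. 505.]
1.4 rod [455. 324.] [145. 324.] bar 0.1293 [124.  62.] [479.  63.] tip [212. 525.]
1.2 rod [452. 326.] [148. 326.] bar 0.1269 [126.  73.] [476.  74.] tip [217. 530.]
1.0 rod [449. 324.] [150. 324.] bar 0.125 [128.  82.] [474.  82.] tip [221. 523.]
0.8 rod [446. 318.] [153. 317.] bar 0.1237 [130.  88.] [473.  89.] tip [224. 505.]
0.6 rod [444. 308.] [155. 308.] bar 0.1228 [131.  92.] [472.  92.] tip [228. 478.]
[186. 138.] [418. 139.] lip top front
[303. -50.]
```

>>> move_arm --series '[[[0,-0.0001,-0.0051,0,0,0,0],[-0.0001,0.0002,-0.0049,0,0,0,0],[-0.0001,0.0006,-0.0046,0,0,0,0],[-0.0002,0.0009,-0.0043,0,0,0,0],[-0.0005,0.0019,-0.0033,0,0,0,0],[0,0,0,0,0,0,0]]]'

```text
clock: 24.53
position: [0.5451, -0.0365, 0.0409]
ee_rot: [-0.277, 0.578, 0.736, 0.218]
contact_force: [-0.5, -0.3, 0.6]
width: -0.0004
```

```bash
python3 - <<'E'
from h import *
for i in range(3):
    s=manip.get_state();print(tt(s['position']).round(4),s['contact_force'].round(1));d=manip.get_image('scene')
d=grab('wrist','w22');cv2.imwrite('pics/w22c.png',cv2.resize(d['color'][150:350,220:420,::-1],None,fx=3,fy=3,interpolation=cv2.INTER_CUBIC))
E
```

```text
[-0.1094  0.0009  0.0409] [-0.5 -0.3  0.6]
[-0.1096  0.0007  0.0413] [-0.5  0.1  0.5]
[-0.1098  0.0005  0.0415] [-0.5  0.9  0.1]
```

View pics/w22c.png

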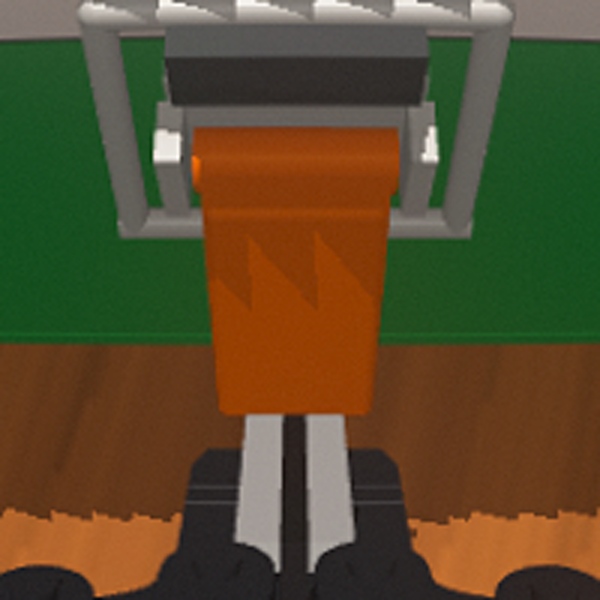

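```bash
python3 - <<'E'
from h import *
s=manip.get_state();d=manip.get_image('wrist');print(tt(s['position']))
f=lambda x,y,z:((wproj(d,s,np.r_[C+ux*x+uy*y,z])-[220,150])*3).round()
for L in(1.2,1.0,.8,.6,.4,.3,.2):
    bp=np.array([-.0965-.015*np.sin(L),.1-.015*np.cos(L)]);h=(-.0905-bp[0])/.038;z=bp[1]+.038*np.sqrt(1-h*h)
    print(L,'rod',f(bp[0],-.021,bp[1]),f(bp[0],.021,bp[1]),'bar',round(z,4),f(-.092,.021,z),'tip',f(-.0965-.042*np.sin(L)-.007*np.cos(L),.011,.1-.042*np.cos(L)+.007*np.sin(L)),f(-.0965-.042*np.sin(L)-.007*np.cos(L),-.011,.1-.042*np.cos(L)+.007*np.sin(L)),'low',f(-.0965-.042*np.sin(L)-.003*np.cos(L),.011,.1-.042*np.cos(L)+.003*np.sin(L)), (-.0965-.042*np.sin(L)-.007*np.cos(L),.1-.042*np.cos(L)+.007*np.sin(L)))
R=Rn.from_quat(np.roll(s['ee_rot'],-1)).as_matrix()
for x in(-.011,.011):print(tt(s['position']+R@[x,0,-.025]))
E
```

```text
[-0.11015149  0.00026403  0.04183122]
1.2 rod [478. 290.] [124. 289.] bar 0.1269 [95. -4.] tip [203. 527.] [399. 527.] low [206. 521.] (np.float64(-0.13818214589196023), np.float64(0.0913052479137503))
1.0 rod [474. 288.] [127. 287.] bar 0.125 [98.  7.] tip [209. 519.] [392. 519.] low [211. 507.] (np.float64(-0.13562389750300863), np.float64(0.08319760004719341))
0.8 rod [470. 281.] [131. 281.] bar 0.1237 [100.  15.] tip [214. 498.] [386. 498.] low [215. 482.] (np.float64(-0.13150590278321012), np.float64(0.07575981084371572))
0.6 rod [466. 271.] [134. 270.] bar 0.1228 [101.  20.] tip [218. 468.] [381. 469.] low [219. 449.] (np.float64(-0.12599233318695924), np.float64(0.06928840148755876))
0.4 rod [464. 257.] [137. 256.] bar 0.1223 [101.  23.] tip [221. 431.] [377. 431.] low [222. 409.] (np.float64(-0.11930299733498352), np.float64(0.06404136664803939))
0.3 rod [462. 248.] [138. 248.] bar 0.1222 [101.  23.] tip [222. 410.] [376. 410.] low [223. 387.] (np.float64(-0.11559920410365551), np.float64(0.06194450890335393))
0.2 rod [461. 239.] [139. 239.] bar 0.1222 [101.  23.] tip [224. 388.] [374. 388.] low [224. 365.] (np.float64(-0.11170457793828126), np.float64(0.06022788904623329))
[-0.13489205  0.00031308  0.05340285]
[-0.11833488  0.00032931  0.06788939]
```

>>> move_arm --series '[[[-0.0008,0.0032,-0.002,0,0,0,0],[-0.0008,0.0034,-0.0016,0,0,0,0],[-0.0009,0.0035,-0.001,0,0,0,0],[0,0,0,0,0,0,0]]]'

```text
clock: 25.12
position: [0.5425, -0.0259, 0.0372]
ee_rot: [-0.277, 0.578, 0.736, 0.218]
contact_force: [-0.2, -0.3, -0.1]
width: 0.0001
```

```bash
python3 - <<'E'
from h import *
for i in range(3):
    s=manip.get_state();print(tt(s['position']).round(4),s['contact_force'].round(1));d=manip.get_image('scene')
d=grab('wrist','w23');cv2.imwrite('pics/w23c.png',cv2.resize(d['color'][130:330,220:420,::-1],None,fx=3,fy=3,interpolation=cv2.INTER_CUBIC))
E
```

```text
[-0.0985  0.0008  0.0372] [-0.2 -0.3 -0.1]
[-0.099   0.0007  0.0372] [-0.1  0.7  0.1]
[-0.0993  0.0005  0.0372] [-0.6  0.7 -0.7]
```

View pics/w23c.png

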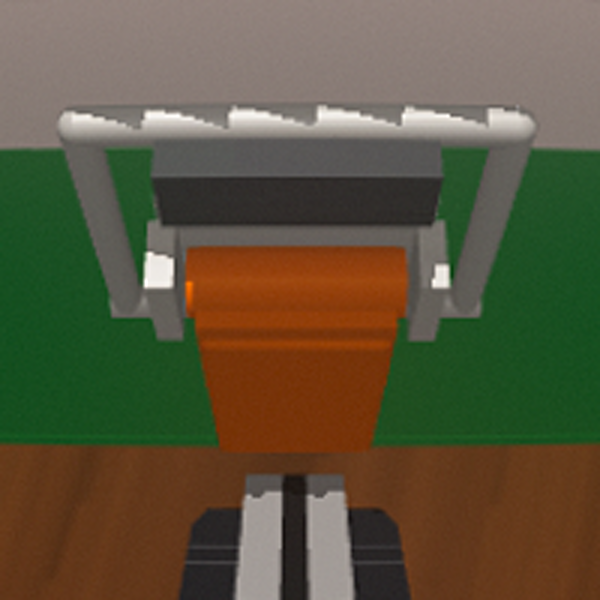

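```bash
cat > m.py <<'E'
from h import *
def lev(d,s,y0=130):
    f=lambda x,y,z:((wproj(d,s,np.r_[C+ux*x+uy*y,z])-[220,y0])*3).round()
    for L in(.4,.3,.2,.1,0):
        bp=np.array([-.0965-.015*np.sin(L),.1-.015*np.cos(L)])
        print(L,'rod',f(bp[0],-.021,bp[1]),f(bp[0],.021,bp[1]),'tip',f(-.0965-.042*np.sin(L)-.007*np.cos(L),.011,.1-.042*np.cos(L)+.007*np.sin(L)))
    for z in(.122,.127,.13):print('bar',z,f(-.092,.021,z),f(-.092,-.021,z))
    for l in(0.006,.03):print('lid bottom front edge',f(-.0885,0,.112+.18*l),'top',f(-.0885,0,.142+.18*l))
    R=Rn.from_quat(np.roll(s['ee_rot'],-1)).as_matrix()
    for x in(-.011,.011):print(tt(s['position']+R@[x,0,-.025]))
E
python3 - <<'E'
from m import *
s=manip.get_state();d=manip.get_image('wrist');lev(d,s)
E
```

```text
0.4 rod [474. 379.] [127. 379.] tip [218. 557.]
0.3 rod [473. 370.] [129. 370.] tip [219. 533.]
0.2 rod [472. 360.] [130. 360.] tip [221. 509.]
0.1 rod [471. 350.] [131. 349.] tip [222. 484.]
0 rod [470. 339.] [131. 338.] tip [223. 458.]
bar 0.122 [ 86. 143.] [521. 144.]
bar 0.127 [ 78. 114.] [531. 115.]
bar 0.13 [72. 95.] [537.  96.]
lid bottom front edge [303. 161.] top [307. -35.]
lid bottom front edge [303. 138.] top [307. -72.]
[-0.1244688   0.00035948  0.04882469]
[-0.10791112  0.00037716  0.06331065]
```

>>> move_arm --series '[[[-0.0008,0.0034,0,0,0,0,0],[-0.0008,0.0034,0,0,0,0,0],[-0.0008,0.0034,0,0,0,0,0],[0,0,0,0,0,0,0]]]'

```text
clock: 25.7
position: [0.5428, -0.0225, 0.0369]
ee_rot: [-0.27, 0.579, 0.738, 0.216]
contact_force: [-0.7, -16.6, 5.1]
width: -0.0003
```

```bash
python3 - <<'E'
from m import *
for i in range(3):
    s=manip.get_state();print(tt(s['position']).round(4),s['contact_force'].round(1));d=manip.get_image('scene')
d=grab('wrist','w24');cv2.imwrite('pics/w24c.png',cv2.resize(d['color'][130:330,220:420,::-1],None,fx=3,fy=3,interpolation=cv2.INTER_CUBIC));lev(d,s)
E
```

```text
[-0.0953 -0.0002  0.0369] [ -0.7 -16.6   5.1]
[-0.0953 -0.0002  0.0369] [ -0.5 -15.8   6.3]
[-0.0953 -0.0002  0.0369] [  0.2 -16.8   6.9]
0.4 rod [474. 418.] [121. 417.] tip [213. 591.]
0.3 rod [472. 408.] [122. 407.] tip [215. 567.]
0.2 rod [471. 398.] [124. 397.] tip [216. 542.]
0.1 rod [470. 387.] [124. 386.] tip [217. 515.]
0 rod [469. 376.] [125. 375.] tip [218. 489.]
bar 0.122 [ 77. 189.] [524. 191.]
bar 0.127 [ 68. 161.] [534. 163.]
bar 0.13 [ 62. 143.] [541. 145.]
lid bottom front edge [300. 203.] top [304.  14.]
lid bottom front edge [300. 181.] top [305. -21.]
[-0.11991444 -0.00016456  0.04878759]
[-0.10318532 -0.00010454  0.06307511]
```

View pics/w24c.png

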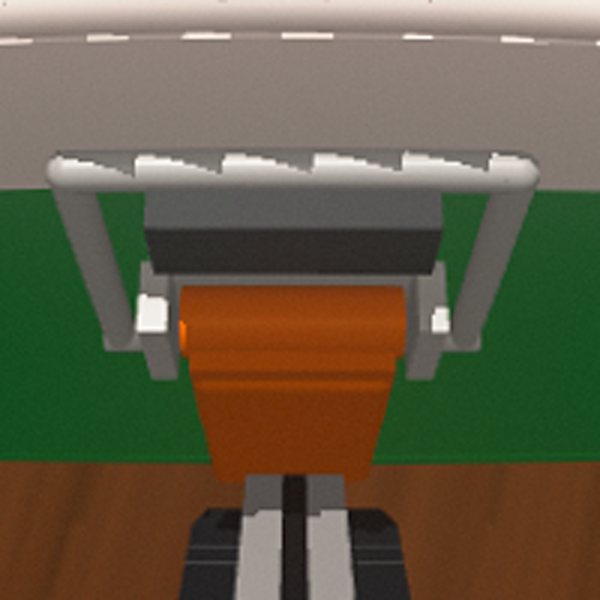

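>>> move_arm --series '[[[0.002,-0.009,0.0,0,0,0,0],[0.003,-0.012,0.006,0,0,0,0],[0.004,-0.016,0.018,0,0,0,0],[0.004,-0.018,0.02,0,0,0,0],[0.004,-0.018,0.02,0,0,0,0],[0.004,-0.016,0.03,0,0,0,0],[0,0,0.03,0,0,0,0],[0,0,0.03,0,0,0,0],[0,0,0,0,0,0,0],[0,0,0,0,0,0,0],[0,0,0,0,0,0,0]]]'

```text
clock: 26.82
position: [0.5615, -0.1057, 0.1909]
ee_rot: [-0.276, 0.578, 0.736, 0.218]
contact_force: [-0.7, -0.3, -0.1]
width: -0.0004
```

```bash
python3 - <<'E'
from m import *
for i in range(3):
    s=manip.get_state();print(tt(s['position']).round(4),s['contact_force'].round(1));d=manip.get_image('top')
d=grab('wrist','w25');cv2.imwrite('pics/w25c.png',cv2.resize(d['color'][100:300,220:420,::-1],None,fx=3,fy=3,interpolation=cv2.INTER_CUBIC));lev(d,s,100)
grab('scene','s25')
E
```

```text
[-0.1806  0.0013  0.1909] [-0.7 -0.3 -0.1]
[-0.1803  0.0015  0.1903] [0.1 0.8 0.5]
[-0.1801  0.0015  0.1901] [ 0.5 -0.8 -0.5]
0.4 rod [377. 399.] [224. 399.] tip [262. 485.]
0.3 rod [377. 395.] [225. 395.] tip [262. 476.]
0.2 rod [377. 391.] [225. 391.] tip [263. 465.]
0.1 rod [376. 386.] [225. 386.] tip [263. 454.]
0 rod [376. 382.] [225. 382.] tip [263. 442.]
bar 0.122 [218. 301.] [385. 301.]
bar 0.127 [216. 291.] [387. 291.]
bar 0.13 [216. 285.] [388. 285.]
lid bottom front edge [301. 306.] top [302. 243.]
lid bottom front edge [301. 298.] top [302. 233.]
[-0.20489841  0.00152171  0.20158042]
[-0.18837309  0.00150582  0.21610328]
```

View pics/w25c.png

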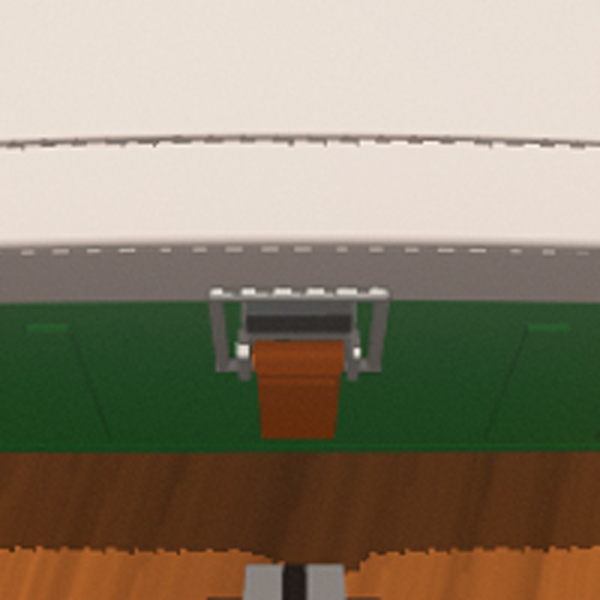

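View pics/s25.png

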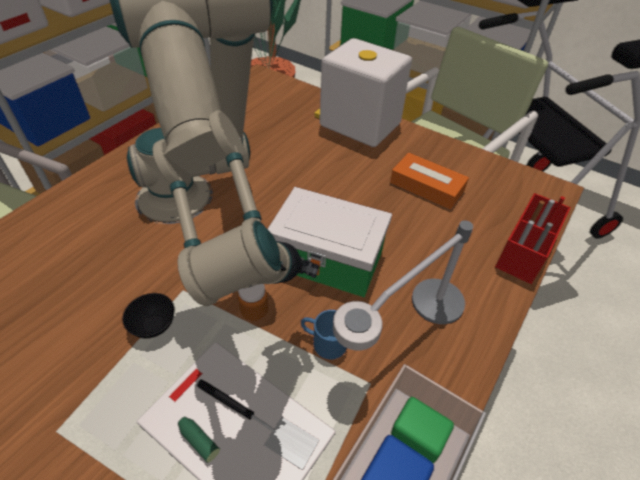

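```bash
python3 - <<'E'
from m import *
s=manip.get_state();d=manip.get_image('wrist')
g=d['color'][:,:,:].astype(int)
for c in(240,255,390,400):
    col=g[170:215,c].sum(1); print(c,[int(v) for v in col])
for z in(.143,.147):
  for r in(243,247,250):print(z,r,tt(wonz(d,s,280/3+220,r/3+100,z)).round(4))
t=grab('top','t25')
E
```

```text
240 [666, 668, 667, 665, 668, 666, 669, 669, 672, 630, 571, 471, 358, 469, 402, 326, 328, 333, 330, 327, 329, 320, 324, 319, 325, 323, 318, 319, 320, 329, 248, 174, 155, 170, 163, 156, 158, 165, 177, 177, 153, 155, 150, 150, 146]
255 [664, 667, 665, 666, 666, 663, 666, 667, 662, 610, 549, 437, 339, 341, 330, 326, 323, 329, 324, 329, 323, 327, 324, 329, 324, 325, 325, 318, 325, 327, 223, 170, 168, 159, 161, 162, 158, 153, 155, 152, 151, 153, 148, 147, 142]
390 [662, 662, 662, 666, 663, 662, 661, 664, 663, 615, 563, 458, 351, 369, 349, 326, 332, 330, 334, 332, 325, 329, 330, 326, 325, 323, 317, 320, 323, 326, 239, 171, 163, 168, 162, 164, 159, 162, 163, 153, 155, 157, 149, 160, 145]
400 [665, 662, 661, 663, 665, 660, 661, 665, 670, 625, 574, 481, 367, 338, 342, 332, 329, 330, 325, 329, 333, 331, 327, 320, 323, 317, 321, 320, 324, 326, 259, 177, 156, 169, 168, 158, 163, 172, 171, 170, 157, 157, 152, 147, 160]
0.143 243 [-0.0884  0.005   0.143 ]
0.143 247 [-0.0895  0.005   0.143 ]
0.143 250 [-0.0903  0.005   0.143 ]
0.147 243 [-0.091   0.0049  0.147 ]
0.147 247 [-0.0921  0.0049  0.147 ]
0.147 250 [-0.0929  0.0049  0.147 ]
```

View pics/t25.png

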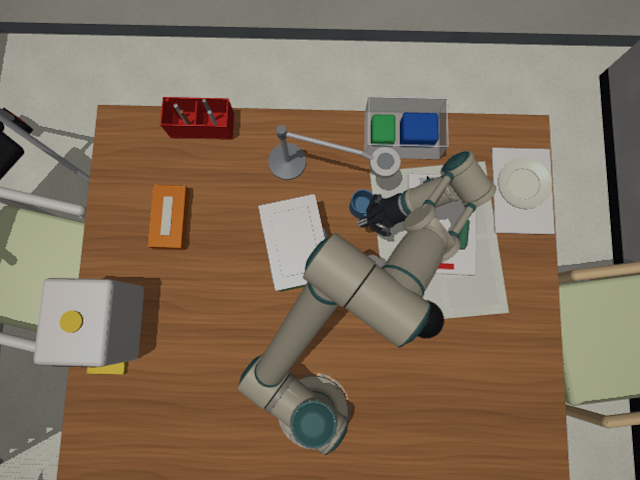

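>>> move_arm --series '[[[0,0,0.03,0,0,0,0],[0,0,0.03,0,0,0,0],[0,0,0.03,0,0,0,0],[0,0,0.03,0,0,0,0],[0,0,0.03,0,0,0,0],[0,0,0.02,0,0,0,0],[0,0,0,0,0,0,0],[0,0,0,0,0,0,0],[0,0,0,0,0,0,0]]]'

```text
clock: 27.92
position: [0.5617, -0.1058, 0.3601]
ee_rot: [-0.277, 0.579, 0.736, 0.218]
contact_force: [-0.6, 0.2, -0.9]
width: 0.0
```

```bash
python3 - <<'E'
from m import *
d=grab('scene','s26');cv2.imwrite('pics/s26c.png',cv2.resize(d['color'][180:340,220:400,::-1],None,fx=4,fy=3.7,interpolation=cv2.INTER_CUBIC)[:600])
s=manip.get_state();print(s['position'],s['contact_force'].round(1),s['qd'].round(3))
E
```

```text
[ 0.56159599 -0.10569638  0.35972713] [-0.1 -0.5 -0.5] [-0.001  0.007  0.007  0.002  0.005  0.002]
```

View pics/s26c.png

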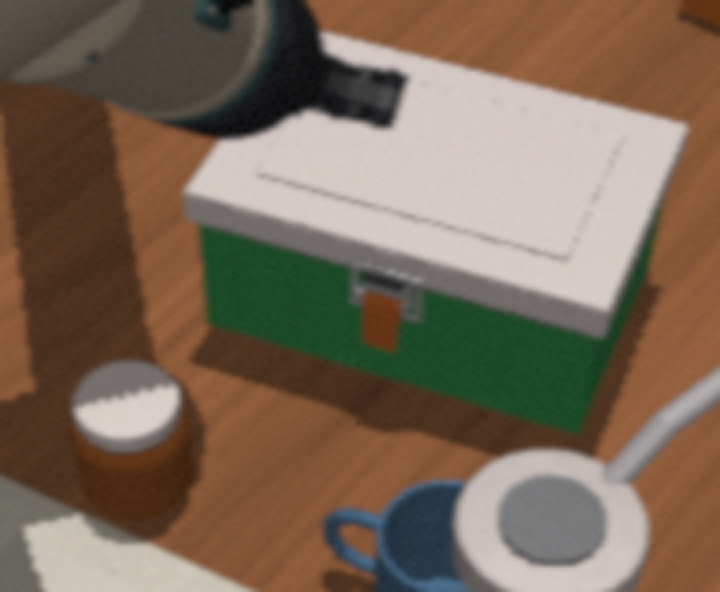

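The picture shows the lid shut, the loop over the keeper (about crop (385,285)), and the lever flat down (about (382,320)). The lamp head is clear over the mug side, and the mug and jar have not moved. I'm handing the job in.

```bash
python3 -c "
from rig import manip
print(manip.sign_off())"
```

```text
the job is handed in; nothing more can be done
None
```

I swung the lamp aside, pushed the lid shut from behind, tipped the loop over the keeper and pressed the lever down to its stop. I then backed the arm off and handed the job in at about 28 s; no verdict was reported.

**Last checks**
- **Lamp:** the head is clear, at about x = -0.30, y = -0.16 m in the tub's frame.
- **Lever:** in the wrist view it reads about 0 rad. It snapped down past dead centre, and I pressed it with about 17 N against its stop.
- **Lid:** its front edge matches the tight height (about 143 mm) rather than the 147 mm of a lid shut but unlatched.
- **Loop:** the bar lies at the keeper in the pictures. That it sits behind the lip I take from the lever snapping over, because no view shows the notch directly.
- **Gripper:** it touches nothing, and the mug, jar and tissue box look unmoved in the last pictures.

**What went wrong or disagreed**
- **Fingertips:** shut, they measured about 25 mm behind the TCP, not 11 mm ahead of it as stated. Because of this the first lamp push and the first lid push passed over without contact.
- **Second lid push:** it rode onto the lid's front edge and reached about 40 N of contact force at the wrist (38 N of it vertical), against a limit of 40 N for the gripper's body. I think the fingertips were pressing, not the body. I lifted off, went lower behind the lid, and the next push worked.
- **Lid start angle:** I measured it at about 1.95 to 2.0 rad, not the stated 1.65 to 1.85.

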